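# Load the screw feeder and hold its run paddle at mid-travel

### The arm

A 6-joint arm with a two-finger parallel gripper is mounted at the origin on a cart in front of the work surface, level with it; the furniture and walls round the work are solid. World frame = base frame: x ahead of the robot, y to its left, z up, the work surface at z = 0. Lengths are in m, angles in rad, forces in N, time in s.
With the tool pointing down it reaches from about 0.35 to 0.775 m from the base axis. Payload 7.3 kg.
Tool frame: the origin (TCP) lies midway between the tips of the shut fingers; the grasp point (between the pads) lies 19 mm behind it; z points along the fingers, y is the direction in which the jaws open and shut (so a half turn about z gives the same grasp; the last joint's range is limited). The gripper opens to 92 mm and grips with 3 to 60 N. Pads are 19 mm wide; open, the fingers measure 130 mm over their backs; the gripper's body (75 mm by 190 mm) begins 47 mm behind the grasp point.
Start: joints at [1.133, 0.342, 1.524, -0, 1.275, -0.146], TCP at [0.151, 0.503, 0.227] pointing down, gripper open.
Joint ranges: [-2.53, 2.53], [-0.77, 2.02], [0.04, 2.7], [-1, 4.14], [0.28, 2.66], [-3.11, 3.11]. Speed limits (rad/s): [2.57, 2.57, 3.14, 3.14, 3.14, 3.14].

### API

Orientations are given as [roll, pitch, yaw] about the fixed x, y, z axes, in that order (R = Rz(yaw) Ry(pitch) Rx(roll)).
In Python, from cell import robot, imaging gives the robot as it stands. The module is installed in compiled form; this text tells all that it offers.
- The arm moves only by the tool send_rows, never from a script. Its argument "plan" is a list of rows, each a list of 3 entries, a list of its own where there are three numbers: the shift along the world's x, y, z in m, then the turn, a rotation vector about the world's x, y, z in rad, then the closure in counts, from 0 (fully open) to 255 (shut). A call has 1 to 20 rows; each row shifts and turns the commanded pose from where the row before left it; what a row does not reach is not made up. A row lasts 1/10 s, in which the tool goes at most 50 mm and 8.59 degrees, less where a joint would pass 70% of its speed; a pose out of reach is approached as far as the arm can. A call is refused whole if a number of a shift passes 0.05 or a number of a turn 0.15, either way. A call with a gripper value outside its range is refused whole. The fingers move at their own pace and stop on an object; "newtons" is the grip in N (left out, the last holds). Time passes only in rows, so rows that do not move let the fingers close. It gives the time, the measured TCP pose, the force and the opening at its end, in the units of the state.
- robot.observe(): the state, without advancing time (a new reading comes with each control period).
- imaging.read_camera(name): name is "side" or "top"; returns a dict with "pixels" (400x640x3 uint8, red, green, blue), "fx", "fy", "cx", "cy" (pixels), "world_from_camera" (4x4, takes a point from camera to world coordinates). Camera axes: x right, y down, z forward; pixel columns grow to the right and rows downward; lengths in m; the calibration is good to about 2 mm. A picture is of the moment at which its call begins. There is no depth.
- robot.hand_in(): hands the job in, once; it reports no verdict.
The state is a dict: "time": time; "qpos": joint angles; "qvel": joint speeds; "joint_efforts": joint torques, N m; "tool_pos": TCP position; "tool_rot": TCP orientation; "contact_force": force on the tool from outside, world axes, zero at the start; "torque": the same for the moment, N m; "opening": finger opening in m.
Only numpy, scipy, OpenCV 4.12 (cv2) and the standard library are available. Lean on these libraries where they do the work, as an engineer would, in place of code of your own. Each camera call takes 0.05 s, during which the arm holds its last target.

### The job

Pick up the scoop, tip all five cap screws out of it into the bowl of the screw feeder, and set the empty scoop back down upright on the bench. Then press the sprung hold-to-run paddle down to the middle of its travel, so that its side pointer stands between the two ribs of the index plate, and never all the way down, which trips the emergency stop. Finish while still holding the paddle pressed there, and leave the other things on the bench where they are.

Things in the scene. Friction and masses are not known exactly. Their poses are not given: they have to be found in the camera images.
- scoop: Open steel scoop, 92 (x) x 50 (y) x 32 mm tall, flat 3 mm side walls, 0.14 kg, holds the screws at the start. Origin: centre of the underside, z up. The open mouth is toward its -x, with a ramp lip 6 mm high; a handle stub 10 mm thick, 33 mm long, 25 mm up, is on the closed +x back. Grip from above across the side walls. Tipped mouth-down 70 degrees, the screws slide out.
- scoop_lip (a point): Middle of the scoop's pouring lip, 61.5 mm from the scoop's origin along its -x and 9 mm up.
- feeder: Fixed screw feeder: round grey drive base with an open aluminium bowl on top. Origin: centre of the underside. Bowl floor 45 mm up (a low 9 mm cone in its middle), rim 90 mm up; outer radius 65 mm at the rim, inner radius about 61 mm at the rim and 46 mm at the floor.
- feeder_rim (a point): Centre of the bowl's mouth, at rim height (90 mm above the bench).
- paddle_box: Fixed hold-to-run box: base plate 150 (x) x 100 (y) x 8 mm, origin at the centre of its underside. Hinge axis along y at x = +50 mm, 50 mm up; the paddle reaches from it toward -x. On the +y side of its free end stands an index plate (inner face 39 mm from the paddle's centre line, top 89 mm up) with two ribs; at mid-travel the paddle's pointer pin is midway between them.
- paddle (a joint): Paddle angle, rad: 0 = released (slopes up 0.30 rad toward its free end), 0.5 = all the way down. Mid-travel = 0.25; the ribs mark 0.15 to 0.35. Sprung: about 2.5 N at the press point starts it, 5 N holds it at the middle, 8 N bottoms it. Aluminium plate 110 mm long, 40 mm wide.
- paddle_press (a point): Point on top of the rubber pad (44 x 36 mm) near the paddle's free end where to press down, 85 mm from the hinge axis. Moves with the paddle: 82 mm above the bench when released, 61 mm at mid-travel, 40 mm at the stop.
- screw_1: Steel M6 socket-head cap screw, 27 mm long over all, head 10 mm across, 12 g; one of five lying across the scoop at the start. Origin: underside of its middle as it lay.
- screw_2: Steel M6 socket-head cap screw, 27 mm long over all, head 10 mm across, 12 g; one of five lying across the scoop at the start. Origin: underside of its middle as it lay.
- screw_3: Steel M6 socket-head cap screw, 27 mm long over all, head 10 mm across, 12 g; one of five lying across the scoop at the start. Origin: underside of its middle as it lay.
- screw_4: Steel M6 socket-head cap screw, 27 mm long over all, head 10 mm across, 12 g; one of five lying across the scoop at the start. Origin: underside of its middle as it lay.
- screw_5: Steel M6 socket-head cap screw, 27 mm long over all, head 10 mm across, 12 g; one of five lying across the scoop at the start. Origin: underside of its middle as it lay.
- window_cap: Bystander: round black cap with a pale insert, 61 mm across, 13 mm high; origin under its centre.
- tape_roll: Bystander: roll of pale tape lying flat, 59 mm across, 18 mm high; origin under its centre.
- kf_ring: Bystander: steel vacuum ring with a black seal, 41 mm across, 14 mm high; origin under its centre.
- vacuum_chamber: Obstacle, fixed: round black vacuum vessel in the middle of the bench, 173 mm tall; from its origin (on the bench) it reaches 110 mm toward the robot, 168 mm to either side, and a pipe stub on its right half reaches 192 mm toward the robot, 120 mm high. A flat positioning stage lies in front of it, under 120 mm high.
- microscope: Obstacle, fixed: tall microscope head hanging over the back of the vacuum vessel. From its origin it reaches 167 mm toward the robot, about 170 mm to either side and 714 mm up, its lowest part 18 mm above the origin. Crossing between the left and right halves of the bench is free nearer the robot.
- feedthrough: Bystander: slim standing feedthrough, 24 mm across, 96 mm tall; origin under its centre.

How it is judged:
On the way, in this order (a step that is already met when the one before it is completed fails the run):
1. the scoop is lifted and tipped mouth-down over the feeder bowl (angle between scoop's own z axis and vertical above 0.5 rad and height (world z) of scoop above 0.06 m and horizontal distance between scoop_lip and feeder_rim below 0.075 m), for 0.1 s.
2. all five screws lie in the feeder bowl (horizontal distance between each of screw_1, screw_2, screw_3, screw_4, screw_5 and feeder_rim below 0.06 m and z of screw_1 in the frame of feeder between 0.04 and 0.092 m and z of screw_2 in the frame of feeder between 0.04 and 0.092 m and z of screw_3 in the frame of feeder between 0.04 and 0.092 m and z of screw_4 in the frame of feeder between 0.04 and 0.092 m and z of screw_5 in the frame of feeder between 0.04 and 0.092 m), for 0.2 s.
3. the scoop stands upright on the bench, let go (angle between scoop's own z axis and vertical below 0.15 rad and height (world z) of scoop between -0.01 and 0.03 m and contact force between scoop and the fingers below 0.1 N and linear speed of scoop below 0.02 m/s), for 0.2 s.
4. the paddle is held pressed at mid-travel, its pointer between the ribs (value of joint paddle between 0.15 and 0.35 rad and contact force between paddle_box and the fingers above 1.5 N), for 0.5 s.
At the end, for the whole second after the job is handed in: All five screws lie in the feeder bowl, the scoop stands upright on the bench and is not touched, and the fingers hold the paddle pressed (more than 1.5 N) at 0.15 to 0.35 rad of its 0.5 rad travel, through the last second (all of step 2 and all of step 3 and all of step 4); the arm keeps its last pose, push and grip.
It fails at once if the paddle is pressed all the way down (value of joint paddle above 0.46 rad).
It fails at once if the paddle is pressed before all screws are in the bowl (value of joint paddle above 0.1 rad and not (horizontal distance between each of screw_1, screw_2, screw_3, screw_4, screw_5 and feeder_rim below 0.06 m and z of screw_1 in the frame of feeder between 0.04 and 0.092 m and z of screw_2 in the frame of feeder between 0.04 and 0.092 m and z of screw_3 in the frame of feeder between 0.04 and 0.092 m and z of screw_4 in the frame of feeder between 0.04 and 0.092 m and z of screw_5 in the frame of feeder between 0.04 and 0.092 m)).
It fails at once if another thing on the bench is pushed away by more than 2 cm (distance of any of window_cap, tape_roll, kf_ring, feedthrough from where it was at the start of the episode above 0.02 m).
It also fails if it takes over 69 s, if anything falls off the work surface, if the arm or the gripper's body presses on something with over 40 N, if the wrist force passes 120 N, or if a joint passes its speed limit or range.

## Working session

There is one attempt and no reset: what is moved stays moved. The work goes in short steps, Python scripts to look and compute and a tool call to move; the robot and the scene stay as the last step left them, time stands still between calls to the robot, and variables do not carry over. Pictures are saved under pics/ and viewed, and the job is handed in when it is done.

Besides the shell and the picture viewer there is one more tool, called after "Emit:" as name(argument=value, ...), one argument or row to a line, values as JSON. send_rows: Moves the arm, as the interface text tells. Its arguments: {"type":"object","properties":{"plan":{"type":"array"},"newtons":{"type":"number"}},"required":["plan"]}

```bash
mkdir -p pics; python3 - <<'E'
from cell import robot, imaging
import cv2
print(robot.observe())
for n in ("top","side"):
    c=imaging.read_camera(n)
    cv2.imwrite(f"pics/{n}0.png",c["pixels"][:,:,::-1])
    print(n,c["fx"],c["fy"],c["cx"],c["cy"],c["world_from_camera"].round(4).tolist() if hasattr(c["world_from_camera"],'round') else c["world_from_camera"])
E
```

```text
{'time': 0.0, 'qpos': array([ 1.13297012e+00,  3.42727312e-01,  1.52505171e+00, -1.77372867e-05,
        1.27539899e+00, -1.46032399e-01]), 'qvel': array([-8.10469537e-04, -1.31388589e-04, -4.22171838e-04,  9.20425246e-05,
        1.89235045e-03,  7.86332551e-05]), 'joint_efforts': array([-9.04145622e-05, -4.31248248e+01, -2.44221747e+01,  7.16794655e-02,
        5.61040943e-02, -1.67104563e-04]), 'tool_pos': array([0.1508453 , 0.50241909, 0.22603048]), 'tool_rot': array([-3.14002169e+00, -2.13912453e-04,  2.84980386e+00]), 'contact_force': array([0.37667501, 0.04875239, 0.8431396 ]), 'torque': array([ 0.00556247, -0.00153253,  0.01495809]), 'opening': 0.09168926523116762}
top 443.0128073282213 443.0128073282213 318.43488081853667 193.58350930243432 [[0.0149, -0.9924, 0.1222, 0.4557], [-0.9999, -0.0152, -0.0012, -0.0352], [0.0031, -0.1222, -0.9925, 1.3795], [0.0, 0.0, 0.0, 1.0]]
side 373.2595817486172 373.2595817486172 315.5682507956531 193.43065067915973 [[0.8516, -0.3372, 0.4013, 0.1585], [-0.524, -0.5626, 0.6395, -0.7329], [0.0102, -0.7549, -0.6558, 0.8543], [0.0, 0.0, 0.0, 1.0]]
```

View pics/top0.png

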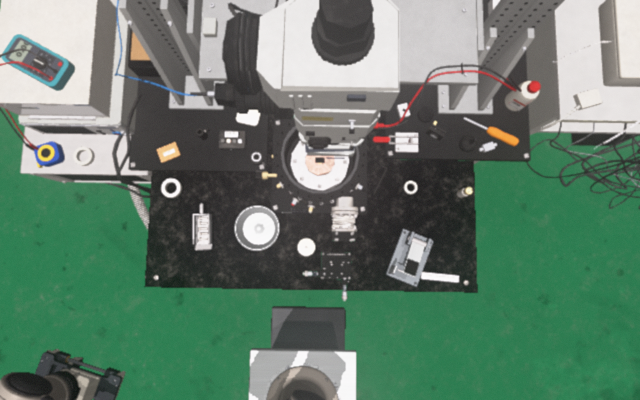

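View pics/side0.png

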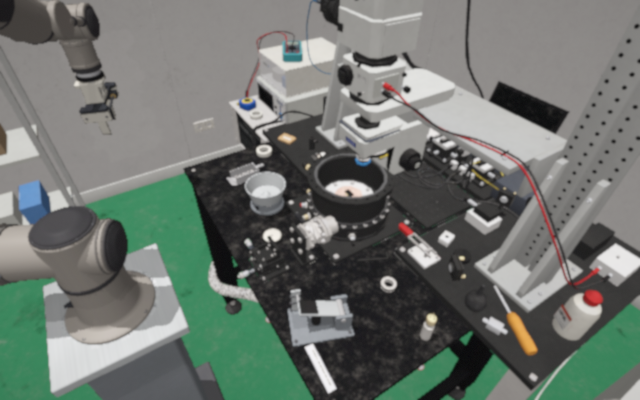

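```bash
cat > h.py <<'E'
from cell import robot, imaging
import cv2, numpy as np
def ray(c,u,v):
    d=np.array([(u-c["cx"])/c["fx"],(v-c["cy"])/c["fy"],1.]); M=np.array(c["world_from_camera"])
    return M[:3,3],M[:3,:3]@d
def on(c,u,v,z):
    o,d=ray(c,u,v); return o+d*(z-o[2])/d[2]
def px(c,p):
    M=np.array(c["world_from_camera"]); q=M[:3,:3].T@(np.array(p)-M[:3,3]); return c["fx"]*q[0]/q[2]+c["cx"],c["fy"]*q[1]/q[2]+c["cy"]
def crop(c,u0,v0,w,h,s,name):
    im=c["pixels"][v0:v0+h,u0:u0+w,::-1]; cv2.imwrite("pics/"+name,cv2.resize(im,None,fx=s,fy=s,interpolation=cv2.INTER_CUBIC))
E
python3 - <<'E'
from h import *
t=imaging.read_camera("top"); s=imaging.read_camera("side")
crop(t,180,190,110,80,7,"t1.png"); crop(t,370,215,100,80,7,"t2.png")
crop(s,210,140,110,85,7,"s1.png"); crop(s,270,270,110,80,7,"s2.png")
E
```

```text
(no output)
```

View pics/t1.png

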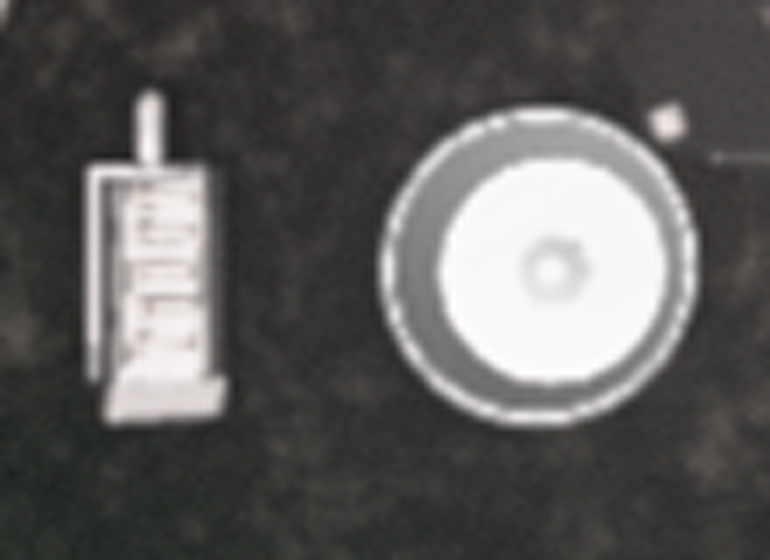

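View pics/t2.png

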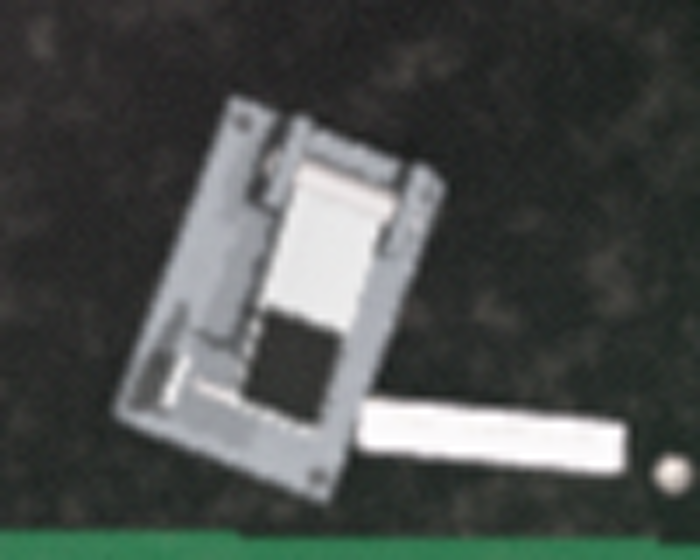

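View pics/s1.png

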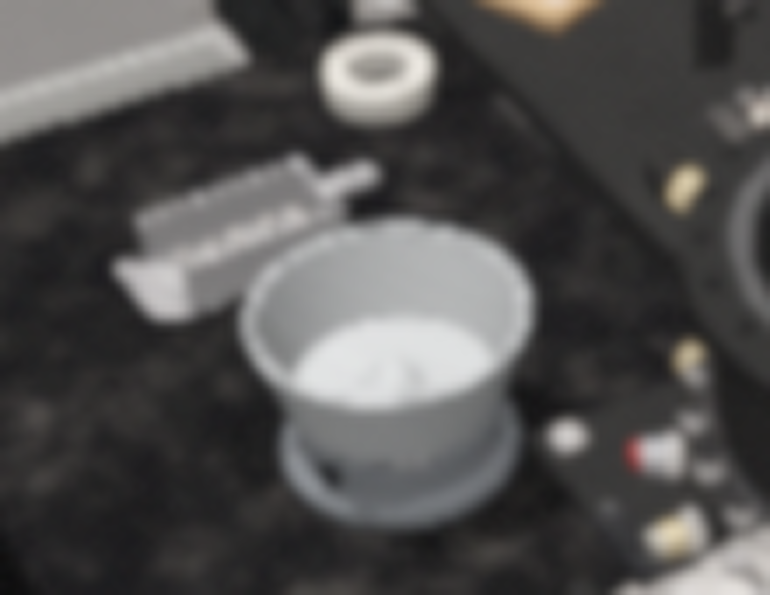

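View pics/s2.png

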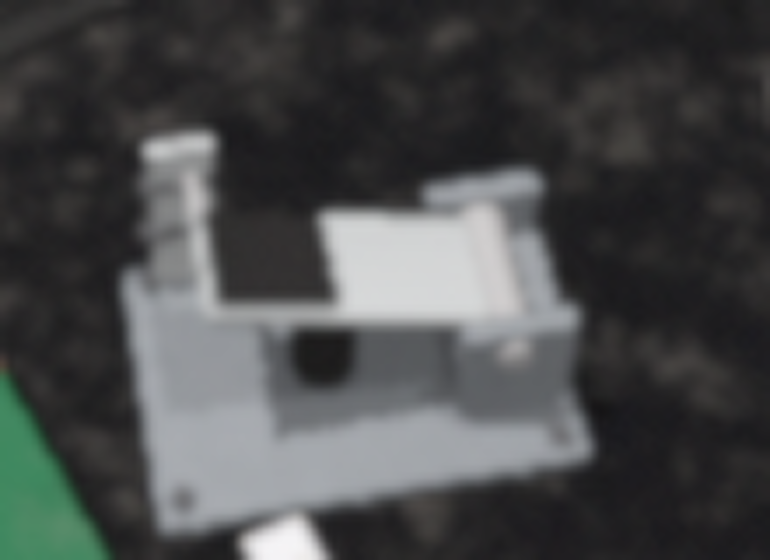

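```bash
python3 - <<'E'
from h import *
t=imaging.read_camera("top"); s=imaging.read_camera("side")
def T(x,y,z,u0=180,v0=190): return on(t,u0+(x-3)/7,v0+(y-3)/7,z).round(4)
def S(x,y,z,u0=210,v0=140): return on(s,u0+(x-3)/7,v0+(y-3)/7,z).round(4)
print("scoop top backL",T(86,166,.032),"backR",T(210,166,.032),"wall front L top",T(88,380,.032),T(106,424,.006),T(224,422,.006),"handle end",T(150,92,.03),T(150,165,.03), "wallR low back", T(222,170,0.0))
print("side: backtop",S(300,155,.032),"front top L",S(135,215,.032),"lip",S(112,262,.006),S(150,318,.0),"handle end",S(380,170,.03))
print("feeder top rim L/R/T/B",T(380,267,.09),T(698,267,.09),T(540,105,.09),T(540,426,.09))
print("feeder side rim",S(240,318,.09),S(535,310,.09),S(400,218,.09),S(385,408,.09))
P=lambda x,y,z:T(x,y,z,370,215); Q=lambda x,y,z:S(x,y,z,270,270)
print("box base corners top",[P(*a,.008).tolist() for a in((232,97),(115,412),(330,503),(445,185))])
print("pad corners",[P(*a).tolist() for a in((268,308,.077),(345,333,.077),(318,423,.087),(245,395,.087))])
print("box base side",[Q(*a,.008).tolist() for a in((122,272),(160,530),(594,458))])
print("pad side",[Q(*a).tolist() for a in((210,215,.087),(220,303,.087),(337,303,.077),(320,212,.077))])
E
```

```text
scoop top backL [0.5553 0.3477 0.032 ] backR [0.5561 0.2938 0.032 ] wall front L top [0.4629 0.3422 0.032 ] [0.444  0.3406 0.006 ] [0.4456 0.2889 0.006 ] handle end [0.5883 0.3219 0.03  ] [0.5563 0.3204 0.03  ] wallR low back [0.5568 0.2962 0.    ]
side: backtop [0.5546 0.3423 0.032 ] front top L [0.4602 0.3378 0.032 ] lip [0.4446 0.34   0.006 ] [ 0.4463  0.2944 -0.    ] handle end [0.5862 0.3111 0.03  ]
feeder top rim L/R/T/B [0.5109 0.2073 0.09  ] [0.5129 0.0754 0.09  ] [0.5794 0.1431 0.09  ] [0.4465 0.1389 0.09  ]
feeder side rim [0.4511 0.1651 0.09  ] [0.5692 0.1011 0.09  ] [0.5465 0.1953 0.09  ] [0.4808 0.0752 0.09  ]
box base corners top [[0.5201, -0.299, 0.008], [0.3822, -0.2468, 0.008], [0.3446, -0.3401, 0.008], [0.4828, -0.3925, 0.008]]
pad corners [[0.4295, -0.3, 0.077], [0.4197, -0.3319, 0.077], [0.3832, -0.318, 0.087], [0.3941, -0.2881, 0.087]]
box base side [[0.3795, -0.2511, 0.008], [0.3441, -0.3438, 0.008], [0.4841, -0.3988, 0.008]]
pad side [[0.3944, -0.2924, 0.087], [0.3809, -0.3227, 0.087], [0.4169, -0.3375, 0.077], [0.4302, -0.3051, 0.077]]
```

Emit:
send_rows(
  plan=[
    [[0.03,-0.02,0.02],[0,0,0.03],0],
    [[0.03,-0.02,0.02],[0,0,0.03],0],
    [[0.03,-0.02,0.02],[0,0,0.03],0],
    [[0.03,-0.02,0.02],[0,0,0.03],0],
    [[0.03,-0.02,0.01],[0,0,0.03],0],
    [[0.03,-0.02,0],[0,0,0.03],0],
    [[0,0,0],[0,0,0],0],
  ],
)

```text
time: 1.0
tool_pos: [0.3341, 0.3808, 0.3168]
tool_rot: [-3.141, 0.002, 3.026]
contact_force: [-0.5, 0.5, -0.4]
opening: 0.0916
```

```bash
cat > log.py <<'E'
from h import *
import json
o=robot.observe(); 
open("log.txt","a").write(json.dumps([o["qpos"].tolist(),o["tool_pos"].tolist(),o["tool_rot"].tolist()])+"\n")
print(round(o["time"],2),o["qpos"].round(4).tolist(),o["tool_pos"].round(4).tolist(),o["tool_rot"].round(4).tolist(),o["contact_force"].round(1).tolist(),round(o["opening"],4))
E
python3 log.py
```

```text
1.0 [0.7001, 0.252, 1.4029, -0.0014, 1.4859, -0.755] [0.3341, 0.3808, 0.3168] [-3.1413, 0.0015, 3.026] [-0.5, 0.5, -0.4] 0.0916
```

Emit:
send_rows(
  plan=[
    [[0.03,0,0.02],[0.0,-0.14,0],0],
    [[0.03,0,0.02],[0.0,-0.14,0],0],
    [[0,0,0],[0.0,-0.14,0],0],
    [[0,0,0],[0.0,-0.14,0],0],
    [[0,0,0],[0,0,0],0],
    [[0,0,0],[0,0,0],0],
  ],
)

```text
time: 1.6
tool_pos: [0.3899, 0.3835, 0.3568]
tool_rot: [3.072, 0.554, 3.012]
contact_force: [0.2, -0.5, 0.1]
opening: 0.0917
```

```bash
python3 log.py
```

```text
1.6 [0.8729, 0.1313, 1.5768, -0.4713, 1.0996, -0.4423] [0.3899, 0.3835, 0.3568] [3.0719, 0.5536, 3.0118] [0.2, -0.5, 0.1] 0.0917
```

Emit:
send_rows(
  plan=[
    [[0,0,0],[-0.14,0,0],0],
    [[0,0,0],[-0.14,0,0],0],
    [[0,0,0],[-0.14,0,0],0],
    [[0,0,0],[-0.14,0,0],0],
    [[0,0,0],[0,0,0],0],
    [[0,0,0],[0,0,0],0],
  ],
)

```text
time: 2.2
tool_pos: [0.3915, 0.3835, 0.3559]
tool_rot: [-2.558, 0.53, -2.927]
contact_force: [0.0, -0.2, -0.3]
opening: 0.0922
```

```bash
python3 log.py
```

```text
2.2 [1.0356, 0.4026, 1.3208, -0.7533, 1.5761, -0.5288] [0.3915, 0.3835, 0.3559] [-2.5578, 0.5295, -2.9269] [0.0, -0.2, -0.3] 0.0922
```

```bash
cat > kin.py <<'E'
import numpy as np, json
from scipy.optimize import least_squares
from scipy.spatial.transform import Rotation as R
def fk(q,p,frames=False):
    a1,h,c,L2,e,L3,d6,c2=p
    Ry=lambda a:R.from_euler('y',a).as_matrix(); Rz=lambda a:R.from_euler('z',a).as_matrix()
    M=Rz(q[0]); P=np.array([0,0,0.])+M@[a1,c,h]
    M=M@Ry(q[1]); pts=[P.copy()]; P=P+M@[0,0,L2]; pts.append(P.copy())
    M=M@Ry(q[2]); P=P+M@[e,0,L3]; pts.append(P.copy())
    M=M@Rz(q[3]); P=P+M@[0,c2,0]; M=M@Ry(q[4]); P=P+M@[0,0,d6]; M=M@Rz(q[5]+OFF)
    return (P,M,pts) if frames else (P,M)
OFF=-np.pi/2
def load():
    return [json.loads(l) for l in open("log.txt")]
def ori(D,off,s3=1):
    pass
E
python3 - <<'E'
import kin, numpy as np
from kin import *
D=load()
D.append([[1.13297012e+00,3.42727312e-01,1.52505171,-1.77e-05,1.27539899,-1.46032399e-01],[0.1508453,0.50241909,0.22603048],[-3.14002169,-2.139e-04,2.84980386]])
for off in (np.pi/2,-np.pi/2):
    kin.OFF=off
    for q,p,r in D:
        M=fk(q,[0]*8)[1]; print(off,(R.from_matrix(M).inv()*R.from_euler('xyz',r)).magnitude())
def res(p): return np.concatenate([fk(q,p)[0]-np.array(t) for q,t,_ in D])
s=least_squares(res,[0,.3,.07,.4,0,.4,.2,0]); print(s.x.round(4),np.abs(s.fun).max(), np.linalg.svd(s.jac)[1])
E
```

```text
1.5707963267948966 2.865504560702245e-16
1.5707963267948966 2.780810970430849e-16
1.5707963267948966 2.9108742631110687e-16
1.5707963267948966 5.197116704650368e-08
-1.5707963267948966 3.141592653589793
-1.5707963267948966 3.1415926535897927
-1.5707963267948966 3.1415926535897927
-1.5707963267948966 3.1415926376552106
[-0.      0.2229  0.0764  0.5062  0.0465  0.3796  0.3181 -0.    ] 5.467005487203025e-09 [3.92638339 2.8810416  2.77063859 0.5943314  0.4593238  0.13657476
 0.11093522 0.10727129]
```

```bash
cat >> kin.py <<'E'
OFF=np.pi/2
PAR=[0,.2229,.0764,.5062,.0465,.3796,.3181,0]
LO=np.array([-2.53,-.77,.04,-1,.28,-3.11])+.03; HI=np.array([2.53,2.02,2.7,4.14,2.66,3.11])-.03
def ik(P,M,seeds):
    best=None
    for s in seeds:
        f=lambda q:(lambda a:np.concatenate([(a[0]-P)*5,R.from_matrix(M.T@a[1]).as_rotvec()]))(fk(q,PAR))
        r=least_squares(f,np.clip(s,LO+.01,HI-.01),bounds=(LO,HI))
        if best is None or r.cost<best.cost: best=r
    return best
def scoop_tool(psi,th,lip,A,g=(0,0,.008)):
    S=R.from_euler('z',psi).as_matrix()@R.from_euler('y',-th).as_matrix()
    o=np.array(lip)-S@[-.0615,0,.009]
    return o+S@np.array(g), S@A, o
A1=R.from_euler('x',np.pi).as_matrix(); A2=R.from_euler('z',np.pi).as_matrix()@A1
E
python3 - <<'E'
from kin import *
rng=np.random.default_rng(0)
seeds=[rng.uniform(LO,HI) for _ in range(12)]
for A,n in((A1,1),(A2,2)):
  for psi in np.arange(-3.0,3.2,.3):
    P,M,o=scoop_tool(psi,1.25,[.512,.138,.09],A)
    r=ik(P,M,seeds)
    if r.cost<1e-6:
        pts=fk(r.x,PAR,True)[2]; print(n,round(psi,2),r.x.round(2).tolist(),pts[1].round(2).tolist(),pts[2].round(2).tolist())
E
```

```text
1 -3.0 [0.13, 1.17, 0.75, -0.02, 2.47, -1.59] [0.45, 0.13, 0.42] [0.79, 0.18, 0.25]
1 -2.7 [0.23, 1.16, 0.76, -0.31, 2.44, -1.88] [0.44, 0.18, 0.42] [0.77, 0.26, 0.25]
1 -2.4 [0.33, 1.13, 0.85, -0.54, 2.31, -2.09] [0.41, 0.22, 0.44] [0.72, 0.33, 0.25]
1 -2.1 [0.43, 1.06, 1.01, -0.7, 2.13, -2.21] [0.37, 0.25, 0.47] [0.65, 0.38, 0.25]
1 -1.8 [0.51, 0.98, 1.2, -0.84, 1.92, -2.27] [0.33, 0.27, 0.5] [0.58, 0.41, 0.25]
1 -0.3 [0.5, 0.64, 2.33, 4.0, 1.13, -1.71] [0.23, 0.21, 0.63] [0.24, 0.22, 0.25]
1 -0.0 [0.25, 0.64, 2.5, 3.39, 1.25, -1.57] [0.28, 0.15, 0.63] [0.23, 0.14, 0.25]
1 0.3 [-0.09, 0.66, 2.55, 2.76, 1.31, -1.6] [0.31, 0.05, 0.62] [0.24, 0.05, 0.25]
1 0.6 [-0.35, 0.64, 2.46, 2.18, 1.23, -1.54] [0.31, -0.03, 0.63] [0.28, -0.02, 0.25]
1 0.9 [-0.46, 0.64, 2.29, 1.7, 1.21, -1.34] [0.3, -0.07, 0.63] [0.34, -0.08, 0.25]
1 1.2 [-0.47, 0.68, 2.07, 1.35, 1.31, -1.16] [0.32, -0.08, 0.62] [0.41, -0.12, 0.25]
1 1.5 [-0.43, 0.75, 1.83, 1.1, 1.48, -1.05] [0.34, -0.07, 0.59] [0.49, -0.14, 0.25]
1 1.8 [-0.36, 0.83, 1.6, 0.92, 1.68, -0.99] [0.38, -0.06, 0.57] [0.58, -0.14, 0.25]
1 2.1 [-0.27, 0.9
[... 1008 characters left out ...]
.6] [0.31, -0.03, 0.63] [0.28, -0.02, 0.25]
2 0.9 [-0.46, 0.64, 2.29, 1.7, 1.21, 1.8] [0.3, -0.07, 0.63] [0.34, -0.08, 0.25]
2 1.2 [-0.47, 0.68, 2.07, 1.35, 1.31, 1.98] [0.32, -0.08, 0.62] [0.41, -0.12, 0.25]
2 1.5 [-0.43, 0.75, 1.83, 1.1, 1.48, 2.09] [0.34, -0.07, 0.59] [0.49, -0.14, 0.25]
2 1.8 [-0.36, 0.83, 1.6, 0.92, 1.68, 2.15] [0.38, -0.06, 0.57] [0.58, -0.14, 0.25]
2 2.1 [-0.27, 0.91, 1.37, 0.77, 1.89, 2.16] [0.41, -0.04, 0.53] [0.65, -0.11, 0.25]
2 2.4 [-0.18, 1.0, 1.15, 0.62, 2.09, 2.11] [0.43, -0.0, 0.5] [0.72, -0.05, 0.25]
2 2.7 [-0.08, 1.08, 0.96, 0.46, 2.27, 2.0] [0.45, 0.04, 0.46] [0.77, 0.02, 0.25]
2 3.0 [0.03, 1.14, 0.82, 0.24, 2.41, 1.81] [0.46, 0.09, 0.44] [0.79, 0.1, 0.25]
```

```bash
cat > go.py <<'E'
from h import *
from kin import *
def to(P,M,n,dp=4,cur=None):
    o=robot.observe()
    if cur is None: C=np.array(o["tool_pos"]); RM=R.from_euler('xyz',o["tool_rot"]).as_matrix()
    else: C,RM=cur
    d=(np.array(P)-C)/n; w=R.from_matrix(M@RM.T).as_rotvec()/n
    print(n,"rows",d.round(dp).tolist(),w.round(4).tolist())
E
python3 - <<'E'
from go import *
M=R.from_euler('z',.04).as_matrix()@A2
to([.508,.317,.13],M,8)
# sweep
q=np.array(robot.observe()["qpos"])
def go(P,M,q): r=ik(np.array(P),M,[q]); return r.x,r.cost
q1,c=go([.508,.317,.008],M,q); print(q1.round(2),c)
for f in np.linspace(0,1,6):
    psi=.04+f*(-1.84); S=R.from_euler('z',psi).as_matrix()@A2
    lip=np.array([.512,.138,.1]); P=scoop_tool(psi,0,lip,A2)[0]; P0=np.array([.508,.317,.13]); Pm=P0*(1-f)+P*f
    q1,c=go(Pm,S,q1); print(round(f,1),Pm.round(3),q1.round(2),c)
for th in np.arange(0,1.31,.13):
    P,S,o=scoop_tool(-1.8,th,[.512,.138,.1],A2); q1,c=go(P,S,q1); print(round(th,2),P.round(3),q1.round(2),c, fk(q1,PAR,True)[2][2].round(2))
E
```

```text
8 rows [0.0146, -0.0083, -0.0282] [0.0624, 0.0727, -0.0014]
[ 0.43  0.72  1.55 -0.    0.88 -1.18] 3.0108611396742484e-27
0.0 [0.508 0.317 0.13 ] [ 0.43  0.56  1.45 -0.    1.13 -1.18] 3.632885764144353e-22
0.2 [0.52  0.277 0.124] [ 0.36  0.55  1.48  0.    1.11 -0.88] 9.620095578847336e-28
0.4 [0.528 0.23  0.118] [ 0.28  0.54  1.53  0.    1.07 -0.6 ] 4.4995651992376537e-26
0.6 [0.528 0.177 0.111] [ 0.19  0.52  1.59  0.    1.03 -0.32] 3.0319561803842534e-23
0.8 [0.518 0.125 0.105] [ 0.09  0.48  1.67  0.    0.99 -0.05] 2.0619091688955654e-21
1.0 [0.498 0.078 0.099] [0.   0.45 1.75 0.   0.94 0.23] 1.2603360502635183e-20
0.0 [0.498 0.078 0.099] [0.   0.45 1.75 0.   0.94 0.23] 1.2603360502635183e-20 [0.5  0.08 0.42]
0.13 [0.498 0.078 0.107] [ 0.08  0.47  1.7  -0.15  1.02  0.39] 4.287284880618679e-25 [0.51 0.12 0.42]
0.26 [0.498 0.08  0.115] [ 0.16  0.5   1.65 -0.27  1.11  0.52] 3.1198594905784236e-26 [0.52 0.16 0.42]
0.39 [0.499 0.082 0.122] [ 0.23  0.54  1.59 -0.37  1.22  0.62] 4.659895246545544e-27 [0.53 0.2  0.42]
0.52 [0.5   0.086 0.13 ] [ 0.29  0.59  1.53 -0.46  1.33  0.7 ] 5.8529919330308985e-28 [0.54 0.24 0.41]
0.65 [0.501 0.09  0.136] [ 0.35  0.65  1.47 -0.54  1.44  0.76] 7.78391782769096e-29 [0.54 0.28 0.39]
0.78 [0.502 0.095 0.143] [ 0.39  0.71  1.41 -0.61  1.55  0.8 ] 6.060861752296186e-29 [0.55 0.31 0.37]
0.91 [0.503 0.1   0.148] [ 0.44  0.78  1.35 -0.67  1.66  0.84] 4.557828297741979e-27 [0.56 0.35 0.34]
1.04 [0.505 0.107 0.153] [ 0.47  0.85  1.29 -0.74  1.77  0.85] 2.5920423528786605e-24 [0.57 0.37 0.31]
1.17 [0.506 0.114 0.156] [ 0.5   0.92  1.23 -0.8   1.87  0.86] 5.102225325354012e-21 [0.57 0.4  0.28]
1.3 [0.508 0.121 0.159] [ 0.52  0.99  1.18 -0.87  1.97  0.86] 1.4824666960657204e-16 [0.58 0.42 0.24]
```

```bash
python3 - <<'E'
from go import *
t=imaging.read_camera("top"); s=imaging.read_camera("side")
print("vessel ctr",on(t,320,158,.17).round(3),"L",on(t,282,160,.17).round(3),"front",on(t,320,197,.17).round(3), "bolt ring L", on(t,268,175,.02).round(3))
print("vessel side view: rim front-left", on(s,312,180,.17).round(3), on(s,350,195,.17).round(3))
print("pipe",on(t,345,235,.1).round(3),on(t,333,215,.1).round(3))
for z in (.2,.3,.4,.5): print("scope front",z,on(t,320,147,z).round(3),on(t,297,120,z).round(3))
crop(s,280,60,200,180,4,"s3.png")
E
```

```text
vessel ctr [ 0.704 -0.04   0.17 ] L [0.697 0.066 0.17 ] front [ 0.595 -0.041  0.17 ] bolt ring L [0.679 0.121 0.02 ]
vessel side view: rim front-left [ 0.6   -0.009  0.17 ] [ 0.656 -0.121  0.17 ]
pipe [ 0.494 -0.115  0.1  ] [ 0.552 -0.08   0.1  ]
scope front 0.2 [ 0.729 -0.039  0.2  ] [0.803 0.025 0.2  ]
scope front 0.3 [ 0.705 -0.039  0.3  ] [0.774 0.02  0.3  ]
scope front 0.4 [ 0.682 -0.038  0.4  ] [0.744 0.015 0.4  ]
scope front 0.5 [ 0.659 -0.038  0.5  ] [0.715 0.01  0.5  ]
```

View pics/s3.png

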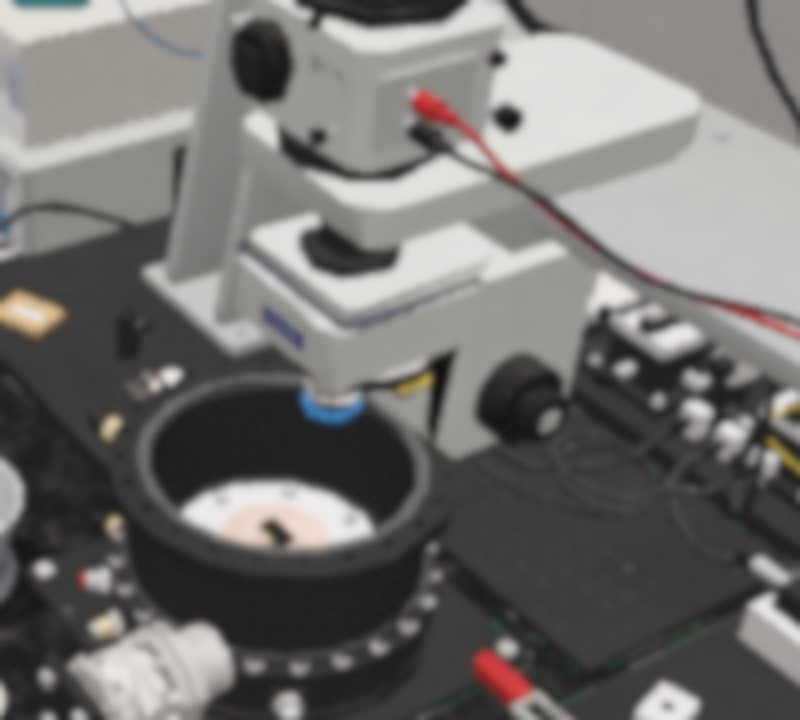

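Emit:
send_rows(
  plan=[
    [[0.0146,-0.0083,-0.0282],[0.0624,0.0727,-0.0014],0],
    [[0.0146,-0.0083,-0.0282],[0.0624,0.0727,-0.0014],0],
    [[0.0146,-0.0083,-0.0282],[0.0624,0.0727,-0.0014],0],
    [[0.0146,-0.0083,-0.0282],[0.0624,0.0727,-0.0014],0],
    [[0.0146,-0.0083,-0.0282],[0.0624,0.0727,-0.0014],0],
    [[0.0146,-0.0083,-0.0282],[0.0624,0.0727,-0.0014],0],
    [[0.0146,-0.0083,-0.0282],[0.0624,0.0727,-0.0014],0],
    [[0.0146,-0.0083,-0.0282],[0.0624,0.0727,-0.0014],0],
    [[0,0,0],[0,0,0],0],
    [[0,0,0],[0,0,0],0],
  ],
)

```text
time: 3.3
tool_pos: [0.5088, 0.3152, 0.1322]
tool_rot: [-3.14, 0.005, -3.104]
contact_force: [1.0, 0.2, 1.1]
opening: 0.0922
```

```bash
python3 - <<'E'
from go import *
to([.508,.317,.008],R.from_euler('z',.04).as_matrix()@A2,5)
t=imaging.read_camera("top"); s=imaging.read_camera("side")
crop(t,150,170,140,110,5,"t4.png"); crop(s,180,90,150,140,5,"s4.png")
E
```

```text
5 rows [-0.0002, 0.0004, -0.0248] [0.0003, 0.0009, 0.0005]
```

View pics/t4.png

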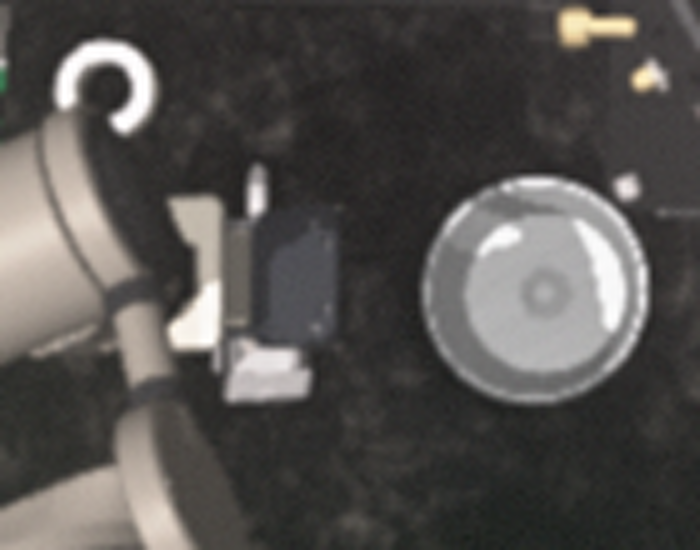

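View pics/s4.png

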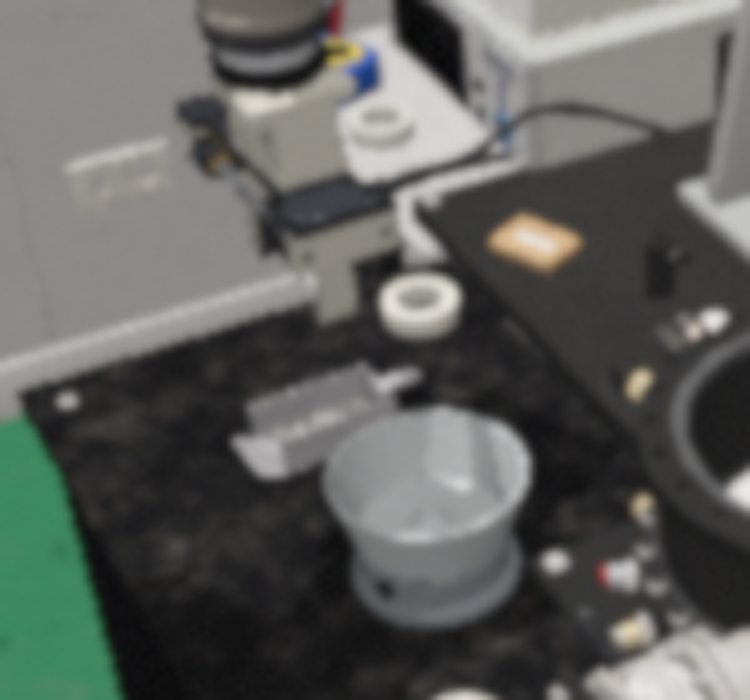

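Emit:
send_rows(
  plan=[
    [[0,0.0005,-0.03],[0,0,0],0],
    [[0,0.0005,-0.03],[0,0,0],0],
    [[0,0.0005,-0.03],[0,0,0],0],
    [[0,0.0005,-0.02],[0,0,0],0],
    [[0,0,-0.012],[0,0,0],0],
    [[0,0,0],[0,0,0],0],
    [[0,0,0],[0,0,0],255],
    [[0,0,0],[0,0,0],255],
    [[0,0,0],[0,0,0],255],
    [[0,0,0],[0,0,0],255],
    [[0,0,0],[0,0,0],255],
    [[0,0,0],[0,0,0],255],
    [[0,0,0],[0,0,0],255],
    [[0,0,0],[0,0,0],255],
  ],
  newtons=35,
)

```text
time: 4.8
tool_pos: [0.5079, 0.3181, 0.0094]
tool_rot: [-3.139, 0.003, -3.1]
contact_force: [0.2, -3.5, 3.7]
opening: 0.0501
```

```bash
python3 log.py; python3 - <<'E'
from go import *
t=imaging.read_camera("top"); s=imaging.read_camera("side")
crop(t,150,170,140,110,5,"t5.png"); crop(s,180,90,150,140,5,"s5.png")
E
```

```text
4.8 [0.4336, 0.7138, 1.5491, -0.0045, 0.8769, -1.1756] [0.5079, 0.3181, 0.0094] [-3.139, 0.0029, -3.1003] [0.2, -3.5, 3.7] 0.0501
```

View pics/s5.png

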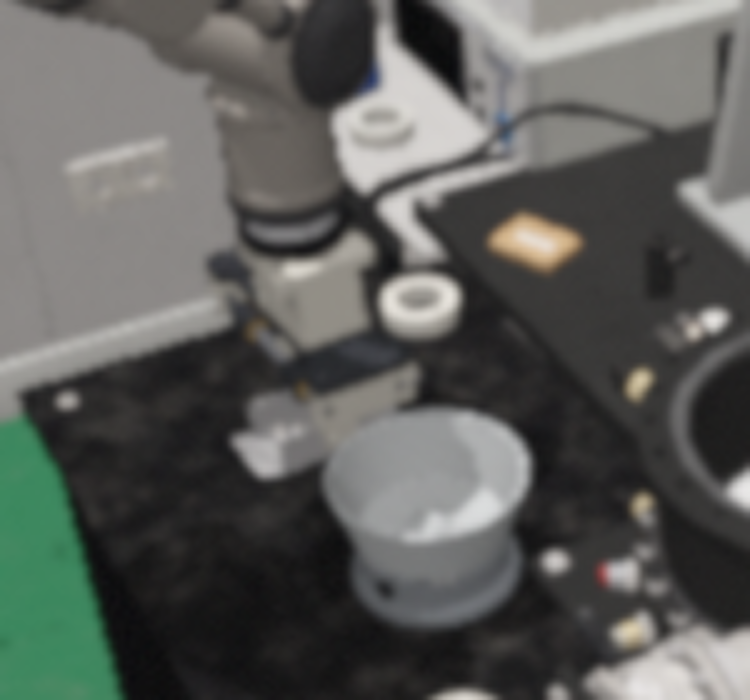

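View pics/t5.png

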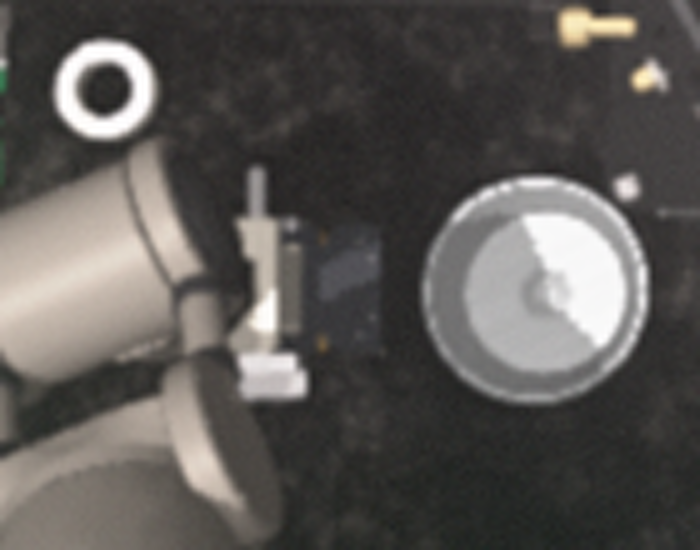

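Emit:
send_rows(
  plan=[
    [[0,0,0.01],[0,0,0],255],
    [[0,0,0.03],[0,0,0],255],
    [[0,0,0.03],[0,0,0],255],
    [[0,0,0.03],[0,0,0],255],
    [[0,0,0.03],[0,0,0],255],
    [[0,0,0.01],[0,0,0],255],
    [[0,0,0],[0,0,0],255],
    [[0,0,0],[0,0,0],255],
  ],
)

```text
time: 5.7
tool_pos: [0.507, 0.3182, 0.1477]
tool_rot: [-3.139, 0.001, -3.1]
contact_force: [-0.8, -0.2, -2.6]
opening: 0.0497
```

```bash
python3 log.py; python3 - <<'E'
from go import *
P,M,o=scoop_tool(-1.8,0,[.512,.138,.145],A2,(0,0,.009)); print(P)
to(P,M,14)
t=imaging.read_camera("top"); s=imaging.read_camera("side")
crop(s,180,60,150,140,5,"s6.png")
E
```

```text
5.7 [0.4341, 0.5444, 1.425, -0.0032, 1.1727, -1.1768] [0.507, 0.3182, 0.1477] [-3.1387, 0.0007, -3.1003] [-0.8, -0.2, -2.6] 0.0497
[0.49802707 0.07810837 0.145     ]
14 rows [-0.0006, -0.0172, -0.0002] [0.0002, -0.0001, -0.1315]
```

View pics/s6.png

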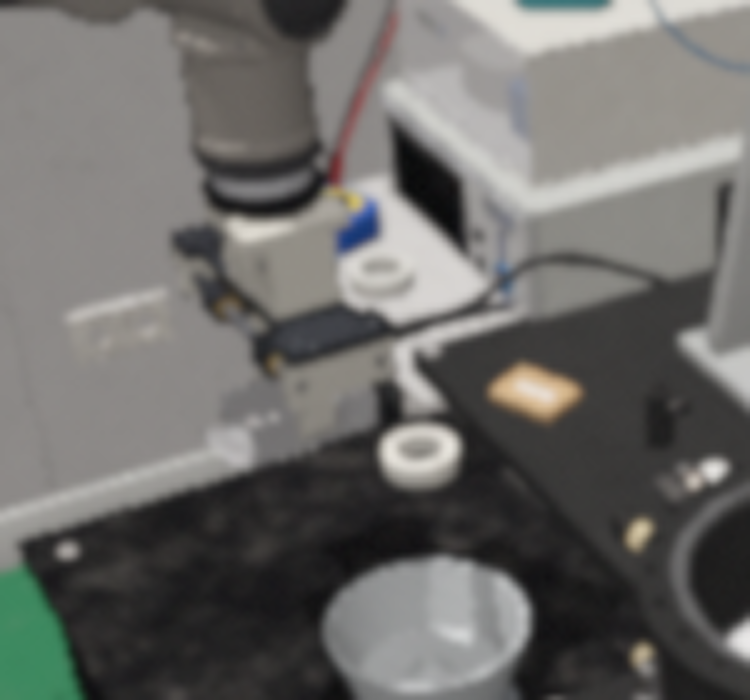

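Emit:
send_rows(
  plan=[
    [[-0.0006,-0.008,0],[0,0,-0.06],255],
    [[-0.0006,-0.0172,0],[0,0,-0.1315],255],
    [[-0.0006,-0.0172,0],[0,0,-0.1315],255],
    [[-0.0006,-0.0172,0],[0,0,-0.1315],255],
    [[-0.0006,-0.0172,0],[0,0,-0.1315],255],
    [[-0.0006,-0.0172,0],[0,0,-0.1315],255],
    [[-0.0006,-0.0172,0],[0,0,-0.1315],255],
    [[-0.0006,-0.0172,0],[0,0,-0.1315],255],
    [[-0.0006,-0.0172,0],[0,0,-0.1315],255],
    [[-0.0006,-0.0172,0],[0,0,-0.1315],255],
    [[-0.0006,-0.0172,0],[0,0,-0.1315],255],
    [[-0.0006,-0.0172,0],[0,0,-0.1315],255],
    [[-0.0006,-0.0172,0],[0,0,-0.1315],255],
    [[-0.0006,-0.0172,0],[0,0,-0.1315],255],
    [[-0.0006,-0.008,0],[0,0,-0.06],255],
    [[0,0,0],[0,0,0],255],
    [[0,0,0],[0,0,0],255],
  ],
)

```text
time: 7.5
tool_pos: [0.4984, 0.079, 0.1483]
tool_rot: [-3.138, 0.003, 1.355]
contact_force: [0.2, -0.3, -2.3]
opening: 0.0497
```

```bash
python3 log.py; python3 - <<'E'
from go import *
o=robot.observe(); cur=(np.array(o["tool_pos"]),R.from_euler('xyz',o["tool_rot"]).as_matrix())
ths=np.arange(1,11)*.125
for i,th in enumerate(ths):
    z=.145-.05*min(1,(i+1)/6)
    P,M,_=scoop_tool(-1.8,th,[.512,.138,z],A2,(0,0,.009)); 
    d=P-cur[0]; w=R.from_matrix(M@cur[1].T).as_rotvec(); print(round(th,3),d.round(4).tolist(),w.round(4).tolist()); cur=(P,M)
t=imaging.read_camera("top"); s=imaging.read_camera("side")
crop(t,210,140,140,140,5,"t7.png"); crop(s,200,60,150,150,5,"s7.png")
E
```

```text
7.5 [0.0065, 0.3874, 1.6911, -0.0024, 1.0674, 0.2238] [0.4984, 0.079, 0.1483] [-3.1378, 0.003, 1.3547] [0.2, -0.3, -2.3] 0.0497
0.125 [-0.0003, -0.0004, -0.004] [-0.1198, 0.0233, -0.0128]
0.25 [0.0003, 0.0014, -0.0008] [-0.1217, 0.0284, -0.0]
0.375 [0.0005, 0.0023, -0.001] [-0.1217, 0.0284, 0.0]
0.5 [0.0007, 0.0032, -0.0014] [-0.1217, 0.0284, -0.0]
0.625 [0.0009, 0.004, -0.0018] [-0.1217, 0.0284, 0.0]
0.75 [0.0011, 0.0047, -0.0024] [-0.1217, 0.0284, -0.0]
0.875 [0.0013, 0.0054, 0.0053] [-0.1217, 0.0284, -0.0]
1.0 [0.0014, 0.006, 0.0045] [-0.1217, 0.0284, 0.0]
1.125 [0.0015, 0.0065, 0.0037] [-0.1217, 0.0284, -0.0]
1.25 [0.0016, 0.0069, 0.0029] [-0.1217, 0.0284, -0.0]
```

View pics/s7.png

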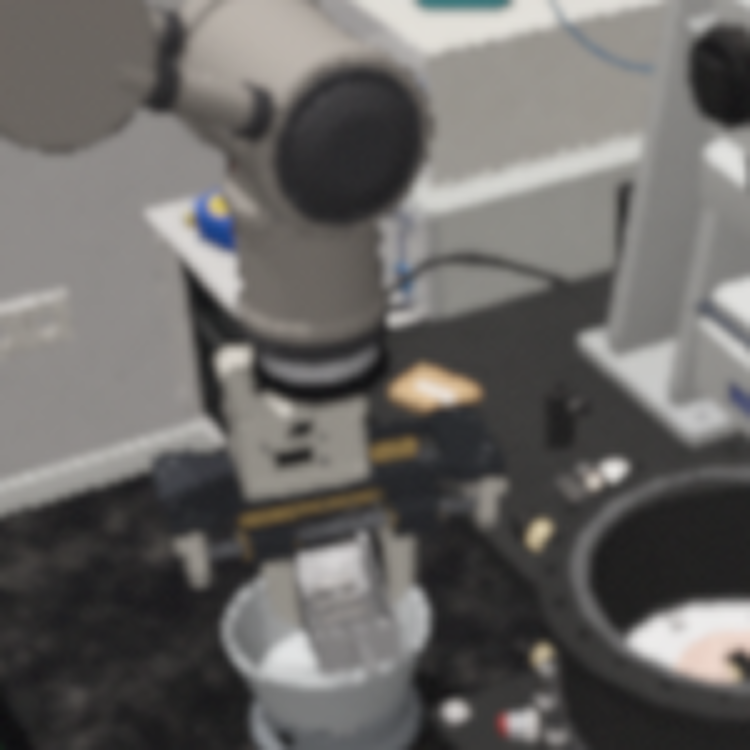

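View pics/t7.png

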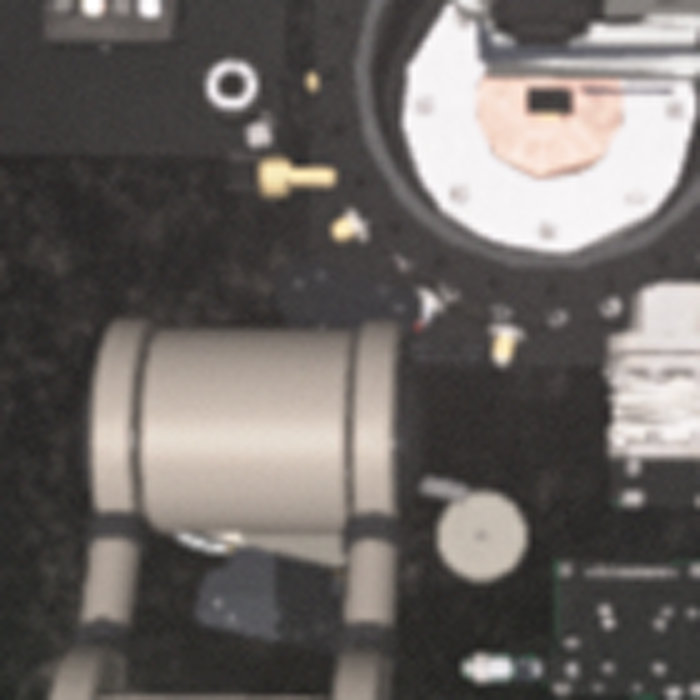

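Emit:
send_rows(
  plan=[
    [[0,0,-0.004],[-0.1217,0.0284,0],255],
    [[0.0003,0.0014,-0.001],[-0.1217,0.0284,0],255],
    [[0.0005,0.0023,-0.001],[-0.1217,0.0284,0],255],
    [[0.0007,0.0032,-0.0014],[-0.1217,0.0284,0],255],
    [[0.0009,0.004,-0.0018],[-0.1217,0.0284,0],255],
    [[0.0011,0.0047,-0.0024],[-0.1217,0.0284,0],255],
    [[0.0013,0.0054,0.005],[-0.1217,0.0284,0],255],
    [[0.0014,0.006,0.0045],[-0.1217,0.0284,0],255],
    [[0.0015,0.0065,0.0037],[-0.1217,0.0284,0],255],
    [[0.0016,0.0069,0.0029],[-0.1217,0.0284,0],255],
    [[0,0,0],[0,0,0],255],
    [[0,0,0],[0,0,0],255],
    [[0,0,0],[0,0,0],255],
    [[0,0,0],[0,0,0],255],
    [[0,0,0],[0,0,0],255],
    [[0,0,0],[0,0,0],255],
  ],
)

```text
time: 9.2
tool_pos: [0.5083, 0.1189, 0.1545]
tool_rot: [-3.108, 1.251, 1.375]
contact_force: [0.1, 0.4, -1.9]
opening: 0.0499
```

```bash
python3 log.py; python3 - <<'E'
from go import *
o=robot.observe(); cur=(np.array(o["tool_pos"]),R.from_euler('xyz',o["tool_rot"]).as_matrix())
S=cur[1]@A2.T; print("tilt",np.arccos(S[2,2]),"lip",cur[0]+S@[-.0615,0,0])
t=imaging.read_camera("top"); s=imaging.read_camera("side")
crop(t,180,160,140,120,5,"t8.png"); crop(s,200,90,150,140,5,"s8.png")
E
```

```text
9.2 [0.5127, 0.9744, 1.1964, -0.8425, 1.9319, 0.8534] [0.5083, 0.1189, 0.1545] [-3.1075, 1.2508, 1.375] [0.1, 0.4, -1.9] 0.0499
tilt 1.2509598305671195 lip [0.5120344  0.13791084 0.09612054]
```

View pics/s8.png

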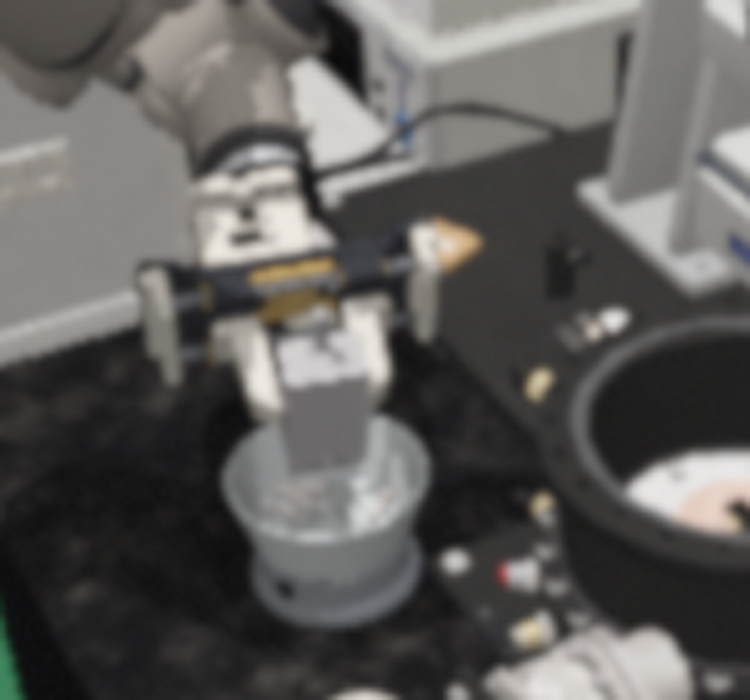

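View pics/t8.png

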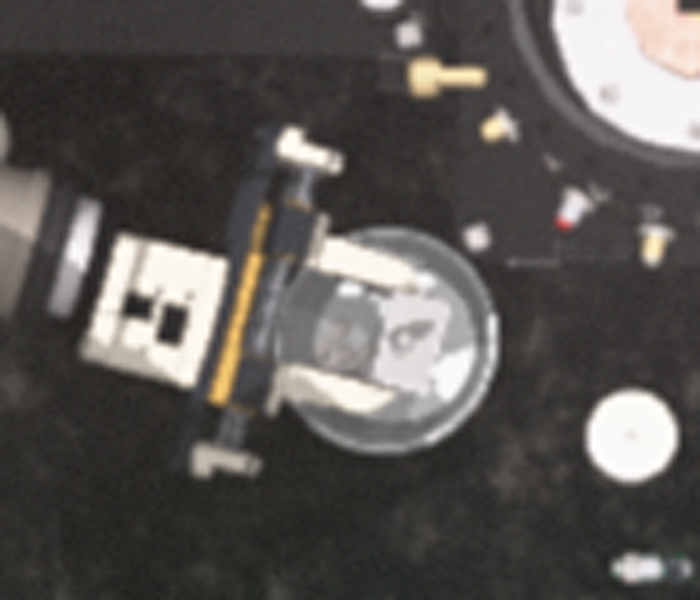

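Emit:
send_rows(
  plan=[
    [[0,0.003,0.012],[-0.1,0.0233,0],255],
    [[0,0,-0.012],[0,0,0],255],
    [[0,0,0.012],[0,0,0],255],
    [[0,0,-0.012],[0,0,0],255],
    [[0,0,0.012],[0,0,0],255],
    [[0,0,0],[0,0,0],255],
    [[0,0,0.03],[0,0,0],255],
    [[0,0,0.04],[0,0,0],255],
    [[0,0,0.04],[0,0,0],255],
    [[0,0,0.02],[0,0,0],255],
    [[0,0,0],[0,0,0],255],
    [[0,0,0],[0,0,0],255],
  ],
)

```text
time: 10.5
tool_pos: [0.5074, 0.1221, 0.295]
tool_rot: [-3.087, 1.354, 1.395]
contact_force: [-0.0, -0.6, -2.5]
opening: 0.0502
```

```bash
python3 log.py; python3 - <<'E'
from go import *
t=imaging.read_camera("top"); s=imaging.read_camera("side")
crop(t,220,190,80,80,8,"t9.png"); crop(s,200,90,150,140,5,"s9.png")
E
```

```text
10.5 [0.5262, 0.8562, 1.1162, -0.9952, 2.1337, 0.6469] [0.5074, 0.1221, 0.295] [-3.0872, 1.3536, 1.3951] [-0.0, -0.6, -2.5] 0.0502
```

View pics/s9.png

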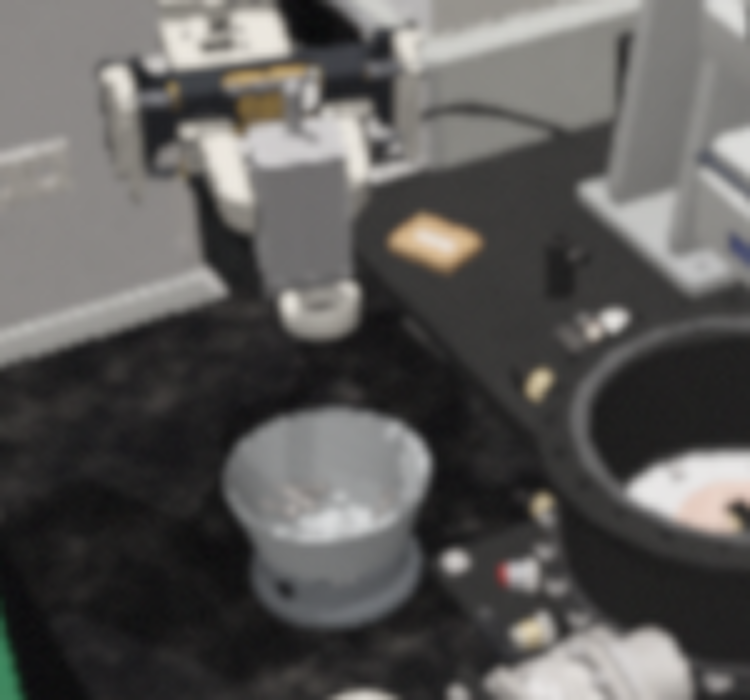

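View pics/t9.png

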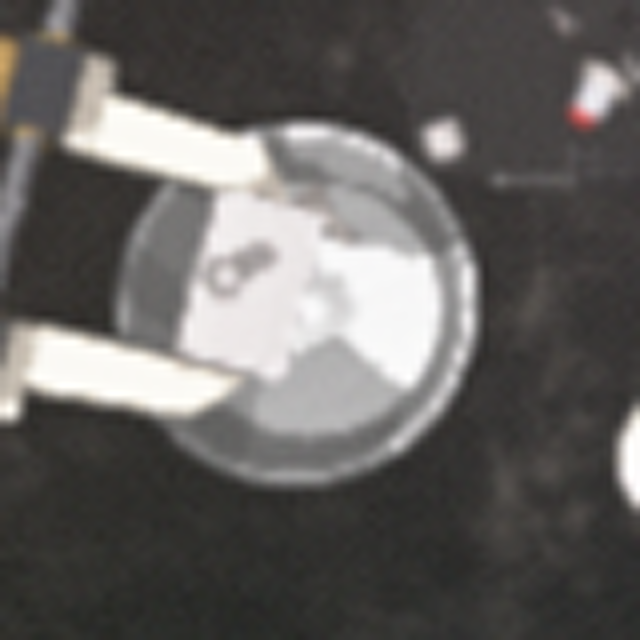

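```bash
python3 - <<'E'
from go import *
M=R.from_euler('z',-1.8).as_matrix()@A2; P=[.5,.15,.22]
to(P,M,11)
M2=R.from_euler('z',.041).as_matrix()@A2
to([.508,.318,.1],M2,15,cur=(np.array(P),M))
E
```

```text
11 rows [-0.0007, 0.0025, -0.0067] [0.1198, -0.029, -0.0009]
15 rows [0.0005, 0.0112, -0.008] [0.0, 0.0, 0.1227]
```

Emit:
send_rows(
  plan=[
    [[-0.0007,0.0025,-0.0067],[0.1198,-0.029,-0.0009],255],
    [[-0.0007,0.0025,-0.0067],[0.1198,-0.029,-0.0009],255],
    [[-0.0007,0.0025,-0.0067],[0.1198,-0.029,-0.0009],255],
    [[-0.0007,0.0025,-0.0067],[0.1198,-0.029,-0.0009],255],
    [[-0.0007,0.0025,-0.0067],[0.1198,-0.029,-0.0009],255],
    [[-0.0007,0.0025,-0.0067],[0.1198,-0.029,-0.0009],255],
    [[-0.0007,0.0025,-0.0067],[0.1198,-0.029,-0.0009],255],
    [[-0.0007,0.0025,-0.0067],[0.1198,-0.029,-0.0009],255],
    [[-0.0007,0.0025,-0.0067],[0.1198,-0.029,-0.0009],255],
    [[-0.0007,0.0025,-0.0067],[0.1198,-0.029,-0.0009],255],
    [[-0.0007,0.0025,-0.0067],[0.1198,-0.029,-0.0009],255],
    [[0,0,0],[0,0,0],255],
  ],
)

```text
time: 11.8
tool_pos: [0.4983, 0.1476, 0.2198]
tool_rot: [-3.137, -0.001, 1.336]
contact_force: [-1.0, -1.0, -1.4]
opening: 0.0496
```

Emit:
send_rows(
  plan=[
    [[0.0005,0.0112,-0.002],[0,0,0.1227],255],
    [[0.0005,0.0112,-0.002],[0,0,0.1227],255],
    [[0.0005,0.0112,-0.002],[0,0,0.1227],255],
    [[0.0005,0.0112,-0.002],[0,0,0.1227],255],
    [[0.0005,0.0112,-0.002],[0,0,0.1227],255],
    [[0.0005,0.0112,-0.002],[0,0,0.1227],255],
    [[0.0005,0.0112,-0.002],[0,0,0.1227],255],
    [[0.0005,0.0112,-0.002],[0,0,0.1227],255],
    [[0.0005,0.0112,-0.002],[0,0,0.1227],255],
    [[0.0005,0.0112,-0.002],[0,0,0.1227],255],
    [[0.0005,0.0112,-0.002],[0,0,0.1227],255],
    [[0.0005,0.0112,-0.002],[0,0,0.1227],255],
    [[0.0005,0.0112,-0.002],[0,0,0.1227],255],
    [[0.0005,0.0112,-0.002],[0,0,0.1227],255],
    [[0.0005,0.0112,-0.002],[0,0,0.1227],255],
    [[0,0,0],[0,0,0],255],
    [[0,0,0],[0,0,0],255],
  ],
)

```text
time: 13.5
tool_pos: [0.5068, 0.3179, 0.1904]
tool_rot: [-3.139, -0.003, -3.105]
contact_force: [-0.5, -0.9, -1.9]
opening: 0.05
```

```bash
python3 log.py; python3 - <<'E'
from go import *
to([.508,.318,.0],R.from_euler('z',.041).as_matrix()@A2,1)
t=imaging.read_camera("top"); s=imaging.read_camera("side")
crop(t,220,190,80,80,8,"t10.png"); crop(s,200,90,150,140,5,"s10.png"); cv2.imwrite("pics/bowl.png",cv2.resize(s["pixels"][160:215,235:300,::-1],None,fx=10,fy=10,interpolation=cv2.INTER_CUBIC))
E
```

```text
13.5 [0.4329, 0.5073, 1.3641, -0.0014, 1.2743, -1.1739] [0.5068, 0.3179, 0.1904] [-3.1387, -0.0033, -3.1052] [-0.5, -0.9, -1.9] 0.05
1 rows [0.0012, 0.0001, -0.1904] [0.003, -0.0032, 0.0046]
```

View pics/s10.png

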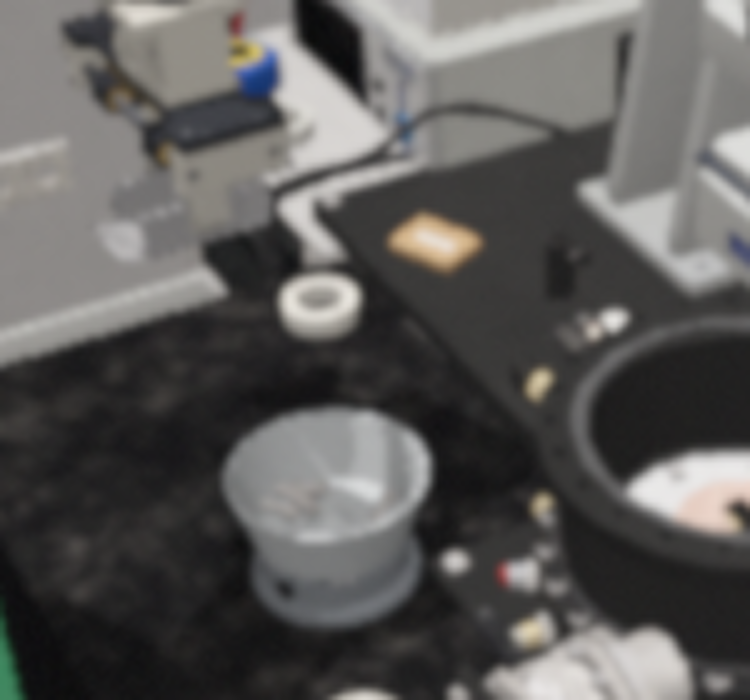

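View pics/t10.png

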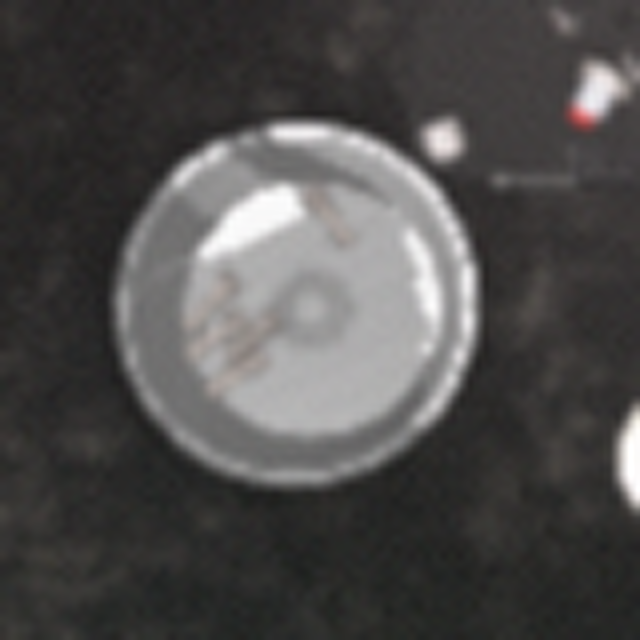

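View pics/bowl.png

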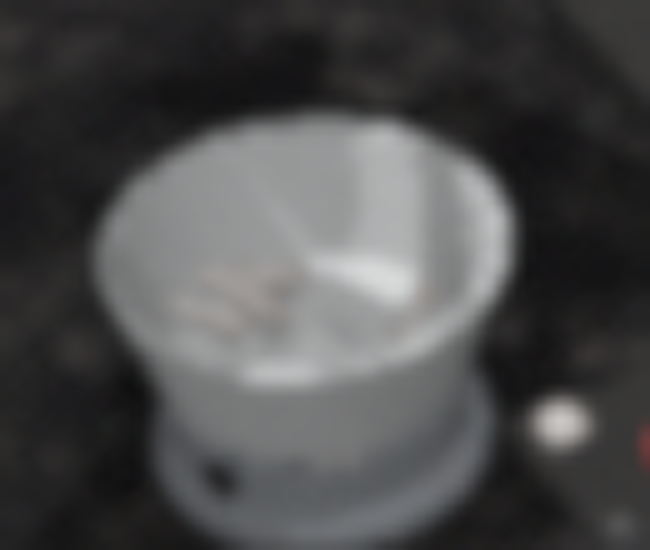

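Emit:
send_rows(
  plan=[
    [[0.0005,0,-0.03],[0,0,0],255],
    [[0.0005,0,-0.04],[0,0,0],255],
    [[0,0,-0.04],[0,0,0],255],
    [[0,0,-0.035],[0,0,0],255],
    [[0,0,-0.015],[0,0,0],255],
    [[0,0,-0.01],[0,0,0],255],
    [[0,0,-0.005],[0,0,0],255],
    [[0,0,0],[0,0,0],255],
    [[0,0,0],[0,0,0],255],
  ],
)

```text
time: 14.5
tool_pos: [0.509, 0.3181, 0.0176]
tool_rot: [3.141, 0.0, -3.103]
contact_force: [-0.5, -0.3, -2.2]
opening: 0.0497
```

```bash
python3 log.py; python3 - <<'E'
from go import *
t=imaging.read_camera("top"); s=imaging.read_camera("side")
crop(s,180,100,120,100,6,"s11.png"); cv2.imwrite("pics/t11.png",cv2.resize(t["pixels"][198:260,185:290,::-1],None,fx=7,fy=7,interpolation=cv2.INTER_CUBIC))
E
```

```text
14.5 [0.4307, 0.7036, 1.541, 0.0004, 0.8964, -1.1786] [0.509, 0.3181, 0.0176] [3.1411, 0.0004, -3.1034] [-0.5, -0.3, -2.2] 0.0497
```

View pics/s11.png

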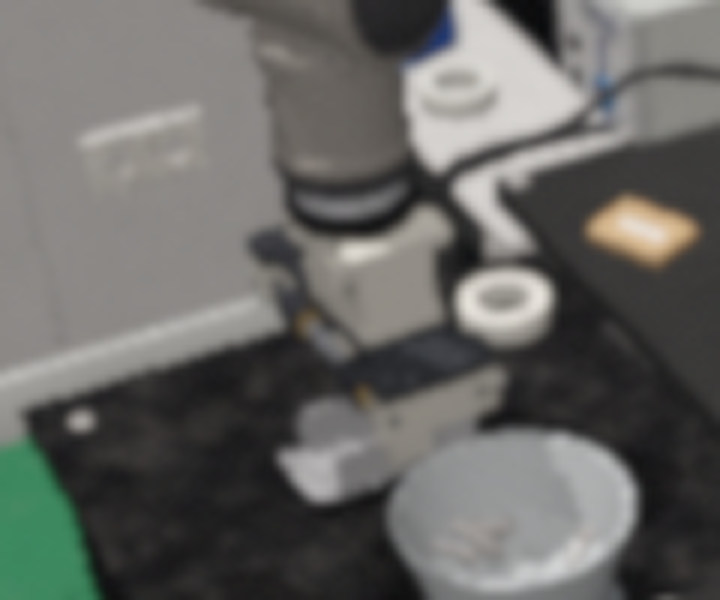

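View pics/t11.png

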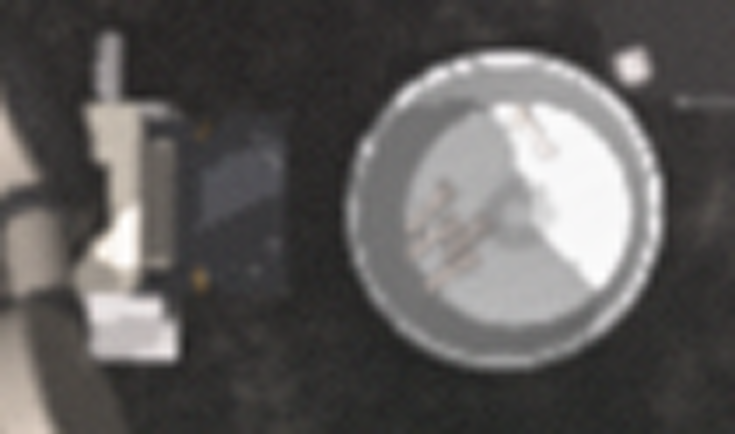

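Emit:
send_rows(
  plan=[
    [[0,0,-0.004],[0,0,0],255],
    [[0,0,-0.003],[0,0,0],255],
    [[0,0,-0.001],[0,0,0],255],
    [[0,0,0],[0,0,0],255],
    [[0,0,0],[0,0,0],255],
  ],
)

```text
time: 15.1
tool_pos: [0.5084, 0.318, 0.0094]
tool_rot: [3.142, -0.001, -3.103]
contact_force: [-1.9, 0.1, 6.0]
opening: 0.0498
```

```bash
python3 log.py
```

```text
15.1 [0.431, 0.7151, 1.5462, 0.0004, 0.8809, -1.1788] [0.5084, 0.318, 0.0094] [3.1415, -0.0007, -3.1028] [-1.9, 0.1, 6.0] 0.0498
```

Touching the bench (6 N). Release and go up.

Emit:
send_rows(
  plan=[
    [[0,0,0],[0,0,0],180],
    [[0,0,0],[0,0,0],90],
    [[0,0,0],[0,0,0],0],
    [[0,0,0],[0,0,0],0],
    [[0,0,0],[0,0,0],0],
    [[0,0,0],[0,0,0],0],
    [[0,0,0.01],[0,0,0],0],
    [[0,0,0.03],[0,0,0],0],
    [[0,0,0.04],[0,0,0],0],
    [[0,0,0.04],[0,0,0],0],
    [[-0.01,0,0.04],[0,0,0],0],
    [[-0.03,-0.03,0.03],[0,0,0],0],
    [[-0.03,-0.03,0.02],[0,0,0],0],
    [[-0.03,-0.04,0.01],[0,0,0],0],
    [[-0.03,-0.04,0],[0,0,0],0],
    [[-0.02,-0.04,0],[0,0,0],0],
    [[-0.01,-0.04,0],[0,0,0],0],
    [[0,-0.04,0],[0,0,0],0],
    [[0,-0.04,0],[0,0,0],0],
    [[0,0,0],[0,0,0],0],
  ],
)

```text
time: 17.1
tool_pos: [0.3501, 0.016, 0.2281]
tool_rot: [-3.14, 0.0, -3.109]
contact_force: [-0.4, 0.3, -0.6]
opening: 0.092
```

```bash
python3 log.py; python3 - <<'E'
from go import *
t=imaging.read_camera("top"); s=imaging.read_camera("side")
cv2.imwrite("pics/t12.png",cv2.resize(t["pixels"][190:265,180:290,::-1],None,fx=7,fy=7,interpolation=cv2.INTER_CUBIC)); crop(s,200,130,110,90,7,"s12.png")
E
```

```text
17.1 [-0.1724, 0.0119, 1.9357, -0.0019, 1.1932, -1.7752] [0.3501, 0.016, 0.2281] [-3.1397, 0.0004, -3.1089] [-0.4, 0.3, -0.6] 0.092
```

View pics/t12.png

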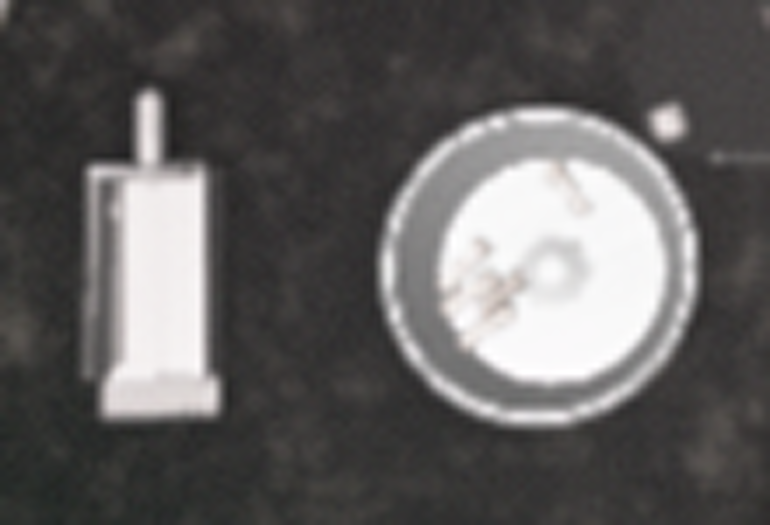

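View pics/s12.png

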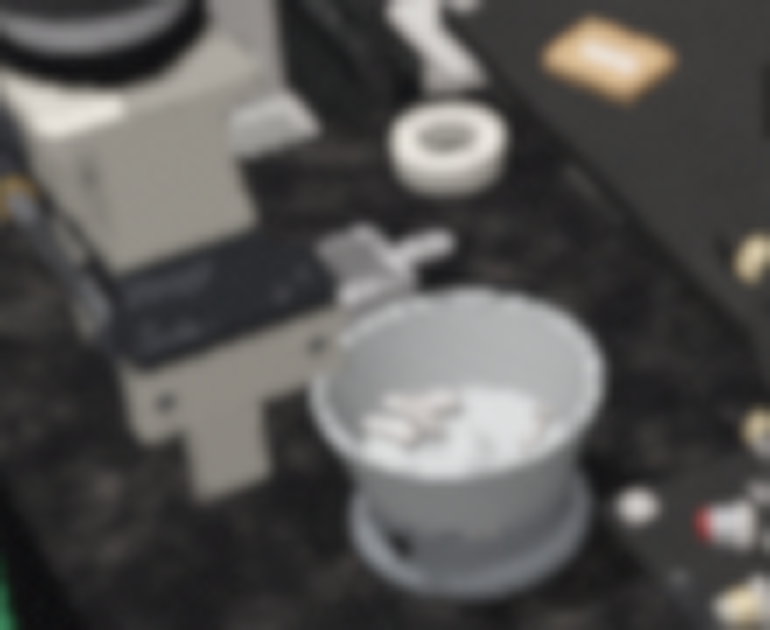

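```bash
python3 - <<'E'
from go import *
M=R.from_euler('z',-.364).as_matrix()@A2
to([.401,-.311,.14],M,11)
r=ik(np.array([.401,-.311,.061]),M,[np.array(robot.observe()["qpos"])]); print(r.x.round(2),r.cost)
E
```

```text
11 rows [0.0046, -0.03, -0.008] [-0.0, -0.0, -0.0363]
[-0.81  0.51  1.78  0.    0.85 -2.02] 1.5584296465663453e-19
```

Emit:
send_rows(
  plan=[
    [[0.003,-0.02,0],[0,0,-0.0363],255],
    [[0.0046,-0.03,0],[0,0,-0.0363],255],
    [[0.0046,-0.03,0],[0,0,-0.0363],255],
    [[0.0046,-0.03,0],[0,0,-0.0363],255],
    [[0.0046,-0.03,0],[0,0,-0.0363],255],
    [[0.0046,-0.03,-0.01],[0,0,-0.0363],255],
    [[0.0046,-0.03,-0.01],[0,0,-0.0363],255],
    [[0.0046,-0.03,-0.015],[0,0,-0.0363],255],
    [[0.0046,-0.03,-0.015],[0,0,-0.0363],255],
    [[0.0046,-0.03,-0.02],[0,0,-0.0363],255],
    [[0.005,-0.037,-0.02],[0,0,-0.0363],255],
    [[0,0,0],[0,0,0],255],
    [[0,0,0],[0,0,0],255],
    [[0,0,0],[0,0,0],255],
  ],
  newtons=20,
)

```text
time: 18.6
tool_pos: [0.4001, -0.3057, 0.1377]
tool_rot: [3.141, -0.001, 2.783]
contact_force: [-0.2, -0.3, -0.2]
opening: 0.0006
```

```bash
python3 log.py; python3 - <<'E'
from go import *
M=R.from_euler('z',-.364).as_matrix()@A2
to([.401,-.311,.09],M,3)
t=imaging.read_camera("top"); s=imaging.read_camera("side")
crop(t,370,200,100,90,7,"t13.png"); crop(s,260,220,110,110,6,"s13.png")
E
```

```text
18.6 [-0.8046, 0.3967, 1.7107, -0.0005, 1.0354, -2.0167] [0.4001, -0.3057, 0.1377] [3.1415, -0.0012, 2.7831] [-0.2, -0.3, -0.2] 0.0006
3 rows [0.0003, -0.0018, -0.0159] [-0.0002, -0.0004, -0.0018]
```

View pics/t13.png

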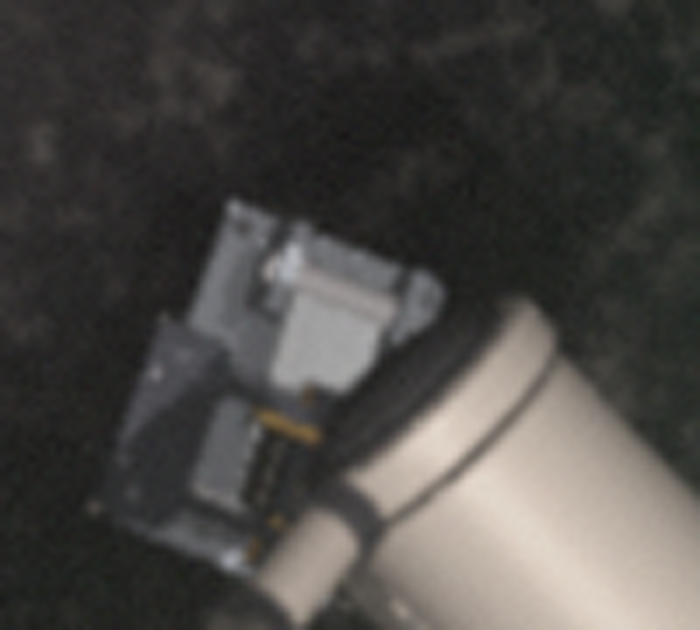

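View pics/s13.png

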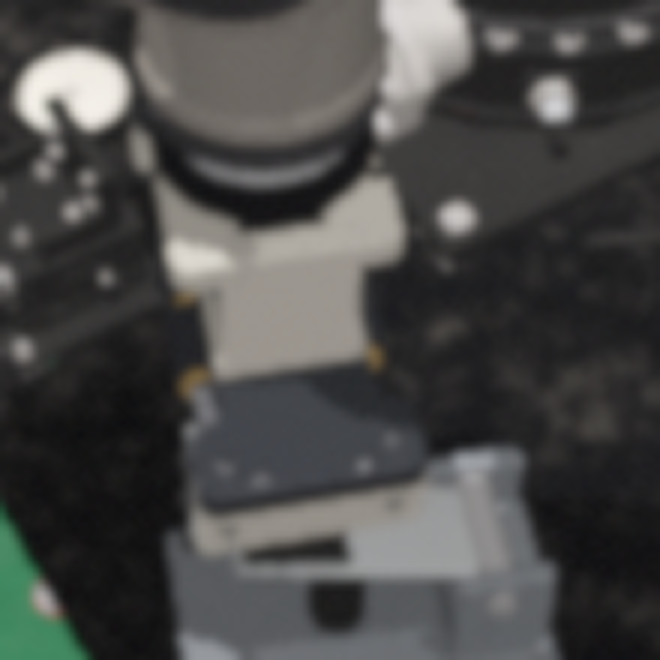

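Emit:
send_rows(
  plan=[
    [[0,-0.0025,-0.015],[0,0,0],255],
    [[0.0005,-0.0025,-0.02],[0,0,0],255],
    [[0.0005,0,-0.011],[0,0,0],255],
    [[0,0,0],[0,0,0],255],
    [[0,0,0],[0,0,0],255],
  ],
)

```text
time: 19.2
tool_pos: [0.4007, -0.312, 0.0918]
tool_rot: [-3.141, -0.001, 2.781]
contact_force: [0.6, -0.4, 0.9]
opening: 0.0006
```

Emit:
send_rows(
  plan=[
    [[0,0,-0.003],[0,0,0],255],
    [[0,0,-0.003],[0,0,0],255],
    [[0,0,-0.003],[0,0,0],255],
    [[0,0,0],[0,0,0],255],
    [[0,0,0],[0,0,0],255],
  ],
)

```text
time: 19.7
tool_pos: [0.4004, -0.3124, 0.0823]
tool_rot: [-3.141, -0.001, 2.781]
contact_force: [0.3, -0.1, 2.8]
opening: 0.0005
```

```bash
python3 log.py; python3 - <<'E'
from go import *
s=imaging.read_camera("side"); t=imaging.read_camera("top")
crop(s,260,220,110,110,6,"s14.png");crop(t,370,200,100,90,7,"t14.png")
E
```

```text
19.7 [-0.8131, 0.479, 1.7602, -0.001, 0.9035, -2.0225] [0.4004, -0.3124, 0.0823] [-3.1414, -0.0013, 2.7808] [0.3, -0.1, 2.8] 0.0005
```

View pics/s14.png

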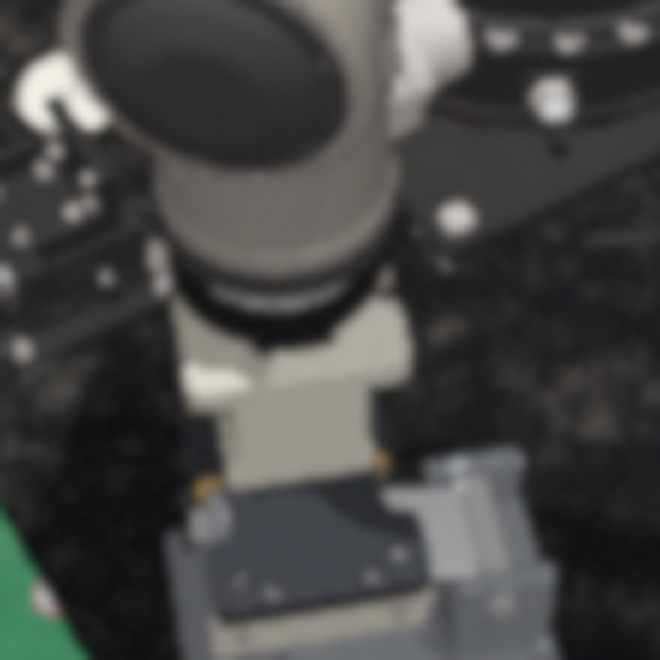

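Emit:
send_rows(
  plan=[
    [[0,0,-0.003],[0,0,0],255],
    [[0,0,-0.003],[0,0,0],255],
    [[0,0,-0.003],[0,0,0],255],
    [[0,0,-0.003],[0,0,0],255],
    [[0,0,0],[0,0,0],255],
    [[0,0,0],[0,0,0],255],
  ],
)

```text
time: 20.4
tool_pos: [0.4003, -0.3121, 0.0701]
tool_rot: [3.142, -0.002, 2.781]
contact_force: [-2.5, 0.1, 3.9]
opening: 0.0005
```

Emit:
send_rows(
  plan=[
    [[0,0,-0.002],[0,0,0],255],
    [[0,0,-0.002],[0,0,0],255],
    [[0,0,-0.002],[0,0,0],255],
    [[0,0,0],[0,0,0],255],
    [[0,0,0],[0,0,0],255],
    [[0,0,0],[0,0,0],255],
  ],
)

```text
time: 21.0
tool_pos: [0.4003, -0.3122, 0.0642]
tool_rot: [-3.142, -0.002, 2.781]
contact_force: [-3.3, 0.9, 4.6]
opening: 0.0008
```

```bash
python3 log.py; python3 - <<'E'
from go import *
f=[]
for i in range(4):
    s=imaging.read_camera("side"); f.append(robot.observe()["contact_force"][2])
t=imaging.read_camera("top")
print(np.round(f,1))
crop(s,270,270,100,90,7,"s15.png");crop(t,370,200,100,90,7,"t15.png")
E
```

```text
21.0 [-0.8129, 0.5063, 1.7769, -0.001, 0.8598, -2.0224] [0.4003, -0.3122, 0.0642] [-3.1415, -0.0016, 2.781] [-3.3, 0.9, 4.6] 0.0008
[3.6 4.4 4.7 4.8]
```

View pics/s15.png

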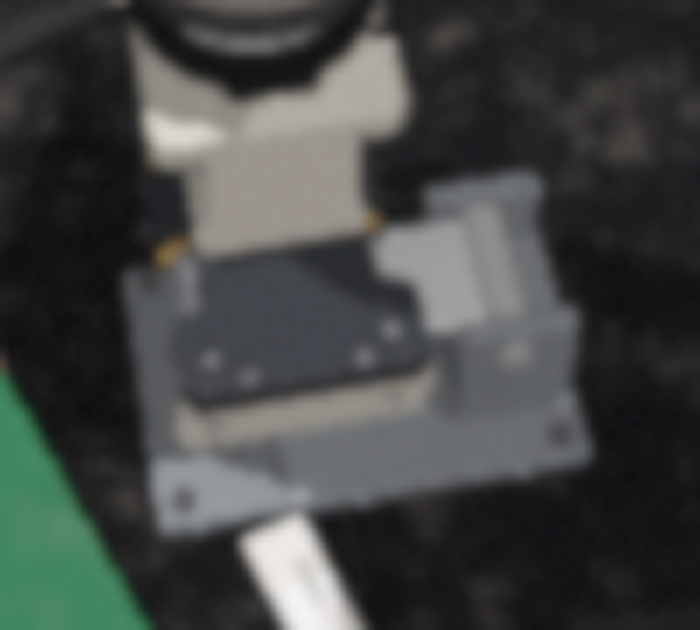

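View pics/t15.png

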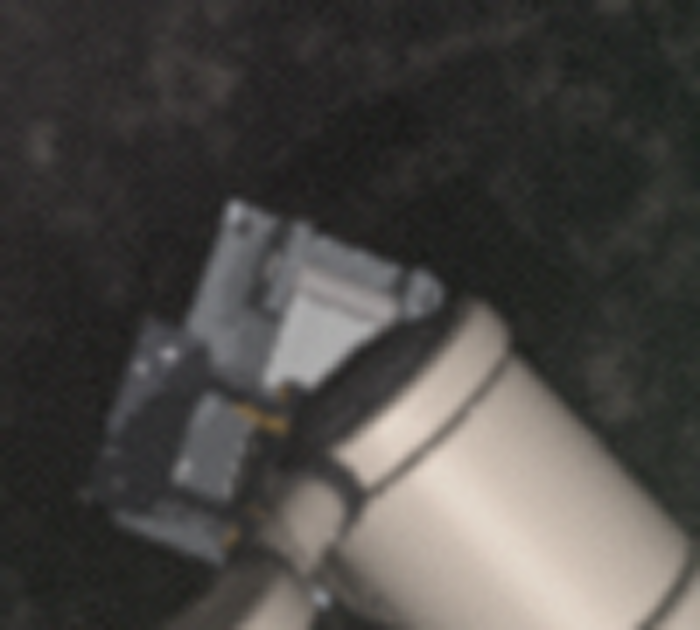

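Emit:
send_rows(
  plan=[
    [[0,0,-0.0015],[0,0,0],255],
    [[0,0,0],[0,0,0],255],
    [[0,0,0],[0,0,0],255],
    [[0,0,0],[0,0,0],255],
    [[0,0,0],[0,0,0],255],
    [[0,0,0],[0,0,0],255],
    [[0,0,0],[0,0,0],255],
    [[0,0,0],[0,0,0],255],
    [[0,0,0],[0,0,0],255],
    [[0,0,0],[0,0,0],255],
  ],
)

```text
time: 22.25
tool_pos: [0.4005, -0.3123, 0.0627]
tool_rot: [-3.141, -0.001, 2.781]
contact_force: [-2.5, 0.9, 5.1]
opening: 0.0006
```

```bash
python3 log.py; python3 - <<'E'
from go import *
f=[]
for i in range(4):
    s=imaging.read_camera("side"); f.append(robot.observe()["contact_force"])
t=imaging.read_camera("top")
print(np.round(f,1).tolist(),robot.observe()["tool_pos"].round(4))
crop(s,200,120,110,95,7,"s16.png"); cv2.imwrite("pics/t16.png",t["pixels"][:,:,::-1])
cv2.imwrite("pics/t17.png",cv2.resize(t["pixels"][190:265,180:290,::-1],None,fx=7,fy=7,interpolation=cv2.INTER_CUBIC))
cv2.imwrite("pics/s17.png",cv2.resize(s["pixels"][290:345,280:360,::-1].astype(float).clip(0,140).__mul__(1.8).astype('uint8'),None,fx=9,fy=9,interpolation=cv2.INTER_CUBIC))
E
```

```text
22.25 [-0.8129, 0.5087, 1.7781, -0.0009, 0.8559, -2.0224] [0.4005, -0.3123, 0.0627] [-3.1414, -0.0013, 2.7809] [-2.5, 0.9, 5.1] 0.0006
[[-2.4, 0.4, 4.7], [-2.2, -0.1, 4.9], [-2.5, 1.0, 4.2], [-2.7, 1.4, 5.2]] [ 0.4005 -0.3123  0.0627]
```

View pics/t16.png

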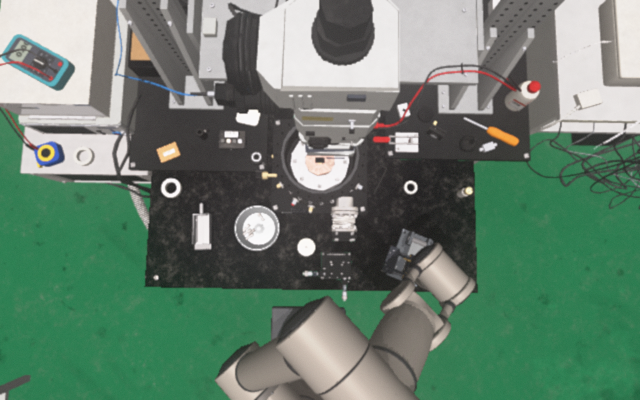

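View pics/s16.png

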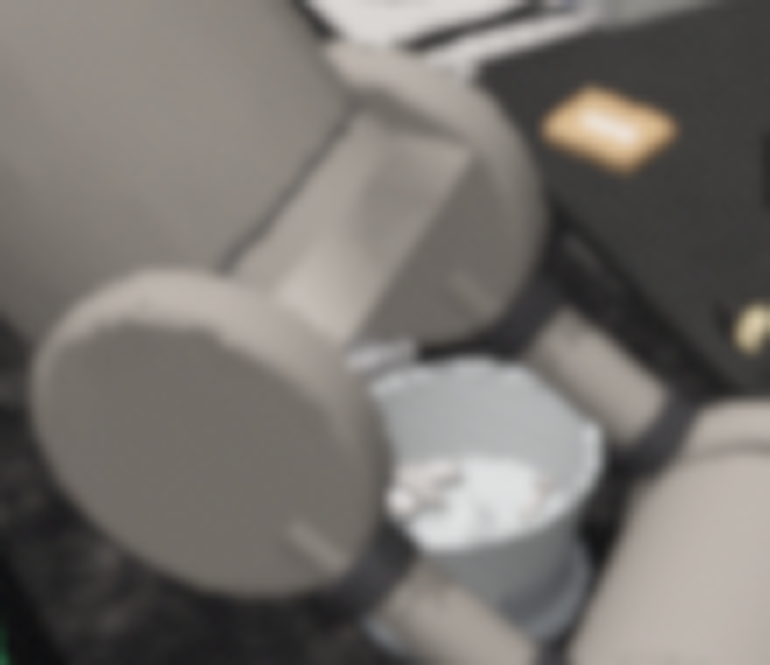

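View pics/t17.png

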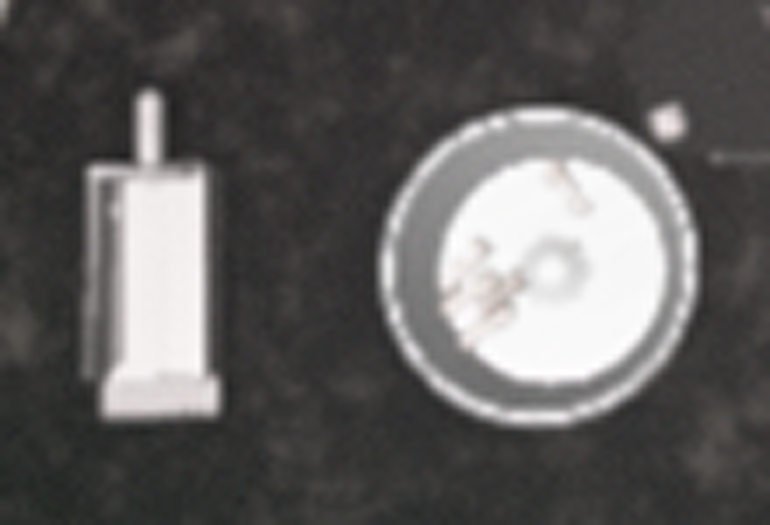

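View pics/s17.png

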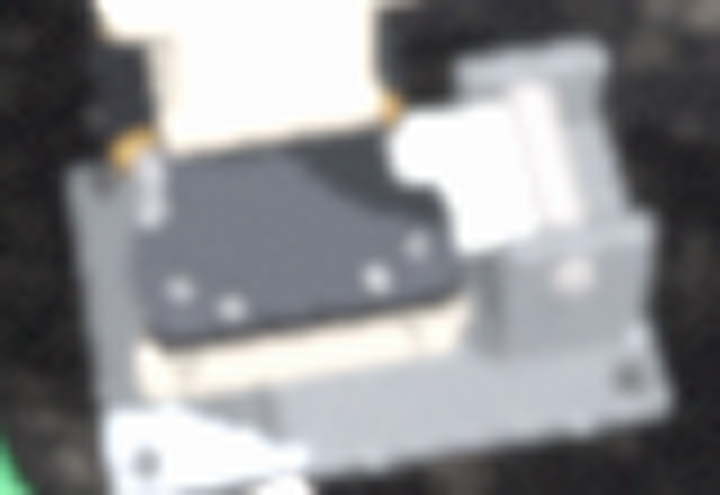

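```bash
python3 - <<'E'
from cell import robot
print(robot.hand_in()); o=robot.observe(); print(o["time"],o["contact_force"].round(1),o["tool_pos"].round(4))
E
```

```text
the job is handed in; nothing more can be done
None
the job is handed in; nothing more can be done
```

I gripped the scoop across its side walls and tipped it to about 1.25 rad with its lip over the bowl centre. I then shook it once, set it back empty and upright at its original spot, and let go. Last, I pressed the paddle pad down with the shut fingers and handed in at about 22.5 s while still pressing.

- **Screws:** the last pictures show the scoop empty and no strays on the bench. In the bowl, one screw is clear on its own. The rest form a cluster that I read as four, but they overlap, so I could not count every one.
- **Scoop and bystanders:** the last top view shows the scoop standing upright and untouched. The tape roll, kf ring, cap and feedthrough are at the same pixels as at the start.
- **Paddle:** TCP was at z = 62.7 mm with about 5 N vertical force (readings 4.2 to 5.2 N). Both agree with a paddle angle of about 0.24 rad. There was also about 2.5 N of sideways friction.
- **Not confirmed by sight:** the gripper hid the pointer and ribs in both cameras, so the paddle angle comes only from height and force.

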